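# Put the wooden desk calendar together in its tray

### The job

Put the finished parts of the wooden desk calendar into their dark tray: lay one of the three month sticks in each of the three grooves, then stand the two day cubes side by side, square to the tray, on top of the two sticks in the front grooves - the cube with the thick burnt wavy line at the left end of the tray (its +y end), the other marked cube at the right - keeping all the marked tops upward. The thin slat and the blank block look much like them but are not part of the set: leave them where they lie.

Things in the scene. Friction and masses are not known exactly. Their poses are not given: they have to be found in the camera images.
- tray: Dark wooden tray 132 (x) x 144 (y) mm, fixed. Origin mid-underside; x to its back, y left. Blue-felted grooves along y at x -46, -6, +44 mm: 18 wide (mouth 24), 6 deep, floor 8 above bench, wood beside 14, so sticks stand 17 proud: hold their upper half. 36 mm high end cheeks, inner faces y = +-64. Cubes stand across the front 2 sticks (x -46, -6), centred x -26, y +29 (left), -29 (right), underside at z 31.
- month_stick_1: Month stick, a bare pine bar 13 mm wide (its x) x 104 mm long (its y) x 23 mm tall, with a pencilled word on its top; the three month sticks are alike and any may go in any groove. Lies on the bench, word up. Origin: centre of the underside; z up.
- month_stick_2: Month stick, a bare pine bar 13 mm wide (its x) x 104 mm long (its y) x 23 mm tall, with a pencilled word on its top; the three month sticks are alike and any may go in any groove. Lies on the bench, word up. Origin: centre of the underside; z up.
- month_stick_3: Month stick, a bare pine bar 13 mm wide (its x) x 104 mm long (its y) x 23 mm tall, with a pencilled word on its top; the three month sticks are alike and any may go in any groove. Lies on the bench, word up. Origin: centre of the underside; z up.
- day_cube_1: Burnt day cube: pine block 49 (its x) x 53 (its y) x 47 mm tall with one thick, dark, burnt wavy line on its top. Goes at the tray's left (+y) end. Origin: centre of the underside; z up.
- day_cube_2: Pencilled day cube: pine block 57 (its x) x 52 (its y) x 47 mm tall with a thin pencilled figure on its top. Goes at the tray's right (-y) end. Origin: centre of the underside; z up.
- slat: Look-alike, to be left: thin flat pine slat without marks, 10 x 83 x 8 mm tall. Origin: centre of the underside.
- plain_block: Look-alike, to be left: blank wooden block without marks, 50 x 50 x 46 mm tall. Origin: centre of the underside.
Mind the look-alikes: they are no part of the job. Leave any pink look-alike of the day_cube_2 alone.

How it is judged (in metres and radians):
At the end, for the whole second after the job is handed in: One month stick upright on each groove's floor, within 14 mm of mid-length. On the front two, burnt cube left (+y), pencilled cube right, within 13 (x), 15 (y) mm of their places, level, square within 0.22 rad. All released, at rest; look-alikes not moved over 20 mm ((x of month_stick_1 in the frame of tray between -0.054 and -0.038 m or x of month_stick_1 in the frame of tray between -0.014 and 0.002 m or x of month_stick_1 in the frame of tray between 0.036 and 0.052 m) and y of month_stick_1 in the frame of tray between -0.014 and 0.014 m and z of month_stick_1 in the frame of tray between 0.005 and 0.011 m and angle between the y axis of each of month_stick_1, month_stick_2, month_stick_3 and the y axis of tray, either way round below 0.12 rad and angle between each of month_stick_1, month_stick_2, month_stick_3's own z axis and vertical below 0.12 rad and linear speed of each of month_stick_1, month_stick_2, month_stick_3, day_cube_1, day_cube_2 below 0.02 m/s and angular speed of each of month_stick_1, month_stick_2, month_stick_3, day_cube_1, day_cube_2 below 0.2 rad/s and (x of month_stick_2 in the frame of tray between -0.054 and -0.038 m or x of month_stick_2 in the frame of tray between -0.014 and 0.002 m or x of month_stick_2 in the frame of tray between 0.036 and 0.052 m) and y of month_stick_2 in the frame of tray between -0.014 and 0.014 m and z of month_stick_2 in the frame of tray between 0.005 and 0.011 m and (x of month_stick_3 in the frame of tray between -0.054 and -0.038 m or x of month_stick_3 in the frame of tray between -0.014 and 0.002 m or x of month_stick_3 in the frame of tray between 0.036 and 0.052 m) and y of month_stick_3 in the frame of tray between -0.014 and 0.014 m and z of month_stick_3 in the frame of tray between 0.005 and 0.011 m and horizontal distance between month_stick_1 and month_stick_2 above 0.03 m and horizontal distance between each of month_stick_1, month_stick_2 and month_stick_3 above 0.03 m and x of day_cube_1 in the frame of tray between -0.039 and -0.013 m and y of day_cube_1 in the frame of tray between 0.014 and 0.044 m and z of day_cube_1 in the frame of tray between 0.0275 and 0.0355 m and angle between each of day_cube_1, day_cube_2's own z axis and vertical below 0.1 rad and (angle between the x axis of day_cube_1 and the x axis of tray, either way round below 0.22 rad or angle between the x axis of day_cube_1 and the y axis of tray, either way round below 0.22 rad) and x of day_cube_2 in the frame of tray between -0.039 and -0.013 m and y of day_cube_2 in the frame of tray between -0.044 and -0.014 m and z of day_cube_2 in the frame of tray between 0.0275 and 0.0355 m and (angle between the x axis of day_cube_2 and the x axis of tray, either way round below 0.22 rad or angle between the x axis of day_cube_2 and the y axis of tray, either way round below 0.22 rad)); the robot touches nothing.
It fails at once if the thin slat is moved more than 20 mm or lifted (distance of slat from where it was at the start of the episode above 0.02 m).
It fails at once if the blank block is moved more than 20 mm or lifted (distance of plain_block from where it was at the start of the episode above 0.02 m).
It also fails if it takes over 96 s, if anything falls off the work surface, if the arm or the gripper's body presses on something with over 40 N, if the wrist force passes 120 N, or if a joint passes its speed limit or range.

### The arm

A 6-joint arm with a two-finger parallel gripper is mounted at the origin on a cart in front of the work surface, level with it; the furniture and walls round the work are solid. World frame = base frame: x ahead of the robot, y to its left, z up, the work surface at z = 0. Lengths are in mm, angles in rad, forces in N, time in s.
With the tool pointing down it reaches from about 350 to 875 mm from the base axis. Payload 4.2 kg.
Tool frame: the origin (TCP) lies midway between the tips of the shut fingers; the grasp point (between the pads) lies 19 mm behind it; z points along the fingers, y is the line along which they close (so a half turn about z gives the same grasp; the last joint's range is limited). The gripper opens to 85 mm and grips with 20 to 120 N. Pads are 22 mm wide; open, the fingers measure 114 mm over their backs; the gripper's body (76 mm by 85 mm) begins 54 mm behind the grasp point. The pads swing forward as they close: fully open they stand 13 mm farther back than shut.
Start: joints at [1.563, 0.385, 0.008, 0, -1.194, -0.259], TCP at [164.747, 602.874, 204.512] pointing down, gripper open.
Joint ranges: [-3.14, 3.14], [-1.21, 2.06], [-1.07, 1.41], [-3.16, 2.05], [-2.99, -0.16], [-3.1, 3.1]. Speed limits (rad/s): [2.79, 2.79, 3.14, 3.14, 3.14, 3.14].

### API

Orientations are given as a unit quaternion [x, y, z, w].
In Python, from bench import sensors, get_image, camera_params, job_done gives the robot as it stands.
- The arm moves only by the tool servo_tool, never from a script. Its argument "motion" is a list of rows, each an object with "travel": the shift along the tool's x, y, z as a fraction of full scale, a list of three; "rot": the turn, a rotation vector about the tool's x, y, z as a fraction of full scale, a list of three; "hand": the opening, from 0 (shut) to 1 (fully open). In form: [{"travel": [x, y, z], "rot": [wx, wy, wz], "hand": hand}, ...]. A call has 1 to 10 rows; each row shifts and turns the commanded pose from where the row before left it, along the tool's axes as they then stand; what a row does not reach is not made up. Full scale, the value 1, is 25 cm for a shift and 360 degrees for a turn. A row lasts 1/12 s, in which the tool goes at most 41.7 mm and 7.16 degrees, less where a joint would pass 70% of its speed; a pose out of reach is approached as far as the arm can. A call with a number of a shift or a turn outside -1 to 1 is refused whole. A call with a gripper value outside its range is refused whole. The fingers move at their own pace and stop on an object; the grip force is fixed at half the most. Time passes only in rows, so rows that do not move let the fingers close. It gives the time, the measured TCP pose, the force, the opening and the grip force at its end, in the units of the state.
- sensors.read_state(): the state, without advancing time (a new reading comes with each control period).
- get_image(name): name is "side" or "top"; returns (picture, depth): 384x512x3 uint8, red, green, blue; 384x512 float32, mm along the optical axis (not along the pixel's ray), 0 where there is no reading.
- camera_params(name): a dict with "camera_matrix" (3x3 intrinsics, pixels), "dist" ([k1, k2, p1, p2, k3] as OpenCV has them; the pictures are not rectified), "R" (3x3) and "t" (3): a world point X has camera coordinates R X + t. Camera axes: x right, y down, z forward; pixel columns grow to the right and rows downward; lengths in mm; the calibration is good to about 2 mm. A picture is of the moment at which its call begins. camera_params takes no time and is no camera call.
- job_done(): hands the job in; it is judged then, once.
The state is a dict: "clock": time; "joints": joint angles; "joint_vel": joint speeds; "joint_efforts": joint torques, N m; "position": TCP position; "ee_rot": TCP orientation; "contact_force": force on the tool from outside, world axes, zero at the start; "wrist_torque": the same for the moment, N m; "gripper_width": finger opening in mm; "grasp_force": force on a finger pad.
Only numpy, scipy, OpenCV 4.12 (cv2) and the standard library are available. Lean on these libraries where they do the work, as an engineer would, in place of code of your own. Each camera call takes 0.05 s, during which the arm holds its last target. There are 200 camera calls.

## Working session

There is one attempt and no reset: what is moved stays moved. The work goes in short steps, Python scripts to look and compute and a tool call to move; the robot and the scene stay as the last step left them, time stands still between calls to the robot, and variables do not carry over. Pictures are saved under pics/ and viewed, at most 14 in all, crops included, and the job is handed in when it is done.

Besides the shell and the picture viewer there is one more tool, called after ">>>" in YAML: its name, and indented under it one key for each argument. servo_tool: Moves the arm, as the interface text tells. Its arguments: {"type":"object","properties":{"motion":{"type":"array"}},"required":["motion"]}

```bash
mkdir -p pics; cat > h.py <<'E'
import numpy as np, cv2
from bench import sensors,get_image,camera_params
def cloud(n):
    im,d=get_image(n); p=camera_params(n)
    K=np.array(p["camera_matrix"]);D=np.array(p["dist"],float);R=np.array(p["R"]);t=np.array(p["t"])
    v,u=np.mgrid[:384,:512]
    uv=cv2.undistortPoints(np.stack([u,v],-1).reshape(-1,1,2).astype(float),K,D).reshape(384,512,2)
    X=np.concatenate([uv*d[...,None],d[...,None]],-1)
    W=(X-t.ravel())@R
    W[d==0]=np.nan
    return im,d,W
E
python3 - <<'E'
from h import *
ims=[]
for n in("top","side"):
    im,d,W=cloud(n); np.savez(n+".npz",im=im,W=W)
    cv2.imwrite(f"pics/{n}0.png",cv2.resize(im[...,::-1],(800,600)))
    p=camera_params(n);print(n,-np.array(p["R"]).T@np.array(p["t"]).ravel(), np.nanmedian(W[...,2]))
print(sensors.read_state())
E
```

```text
top [ 337.35166854   43.24610282 1177.47512057] -1.4870526969886007
side [ 127.6517035  -597.15926177  468.00827508] 29.864948607604767
{'clock': 0.1, 'joints': array([ 1.56258447e+00,  3.85510496e-01,  6.77572692e-03, -4.42472106e-04,
       -1.19398107e+00, -2.58575915e-01]), 'joint_vel': array([-0.00151273, -0.00169892,  0.0021116 ,  0.00143314,  0.00022937,
       -0.00082278]), 'joint_efforts': array([-1.98051766e-04, -3.93319309e+01,  1.88929367e+01,  4.19796243e+00,
       -2.59095148e-03,  5.13536307e-06]), 'position': array([164.61836956, 602.34846646, 203.51646758]), 'ee_rot': array([ 9.91104887e-01, -1.33079452e-01, -8.41963373e-05,  9.77921127e-04]), 'contact_force': array([ 0.85240429, -0.46695059,  0.03131795]), 'wrist_torque': array([ 0.00304755, -0.04169536, -0.02411667]), 'grasp_force': 0.0, 'gripper_width': 85.26335990314317}
```

View pics/top0.png

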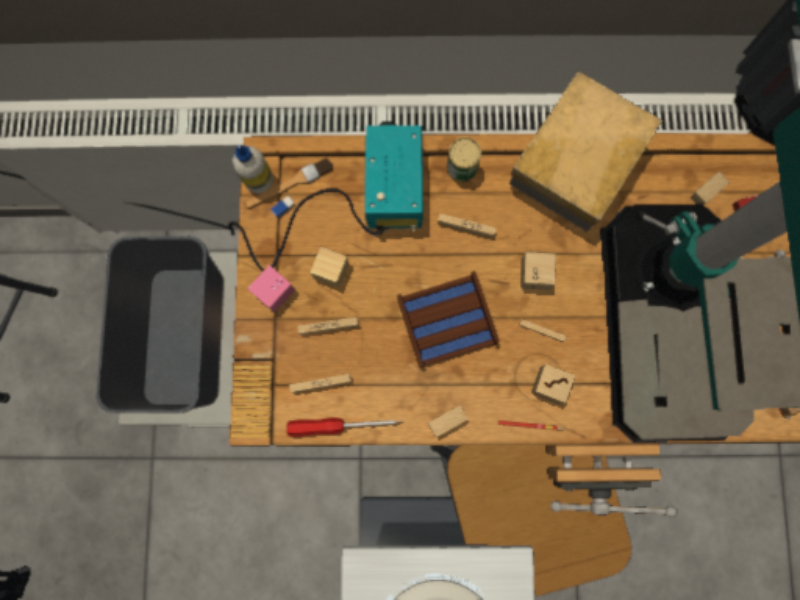

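View pics/side0.png

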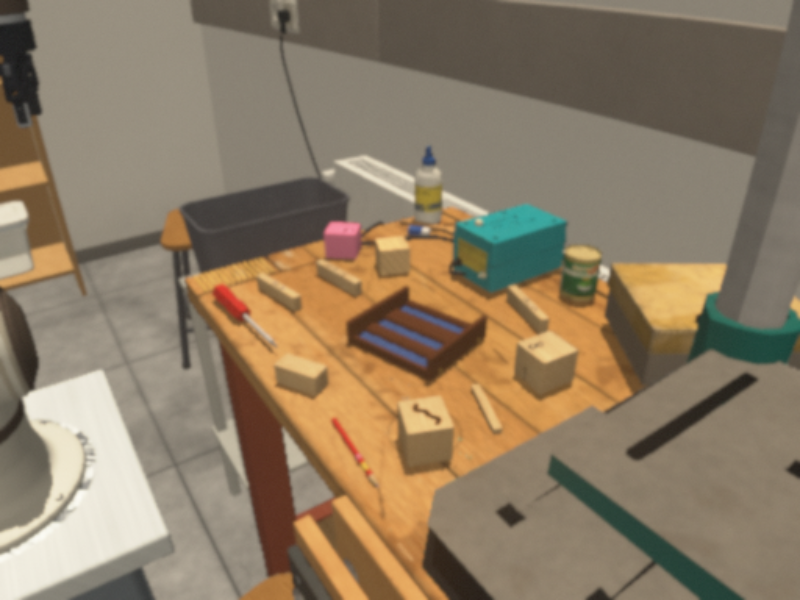

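The top view (800x600) shows the tray at about (448,320) and the sticks at (328,326), (321,384) and (467,226). The burnt cube is at (553,385), the pencilled cube at (540,271), the slat at (542,330) and the blank block at (328,266). The drill press is to the right. The side view shows the same layout. Next I'll measure with depth from both views.

```bash
cat > m.py <<'E'
from h import *
def rect(W,c,r,zlo,zhi):
    m=(np.hypot(W[...,0]-c[0],W[...,1]-c[1])<r)&(W[...,2]>zlo)&(W[...,2]<zhi)
    P=W[m]
    if len(P)<8:return len(P)
    (x,y),(a,b),_=cv2.minAreaRect(P[:,:2].astype(np.float32)); 
    q=cv2.boxPoints(cv2.minAreaRect(P[:,:2].astype(np.float32)))
    e=[q[1]-q[0],q[2]-q[1]]; e=max(e,key=np.linalg.norm)
    return len(P),np.round([x,y,P[:,0].mean(),P[:,1].mean()],1),np.round([a,b],1),"ang",round(np.degrees(np.arctan2(e[1],e[0]))%180,1),"z",np.round(np.percentile(P[:,2],[10,50,95]),1)
E
python3 - <<'E'
from m import *
T=np.load("top.npz")["W"];S=np.load("side.npz")["W"]
px=dict(s1=(328,326),s2=(321,384),s3=(467,226),c1=(553,385),c2=(540,271),slat=(542,330),plain=(328,266),tray=(448,320),pink=(270,288),blk=(448,422),press=(640,330),presst=(750,350),teal=(395,170),can=(464,160),box=(585,150),col=(740,235),head=(765,110))
for k,(u,v) in px.items():
    c=T[int(v*.64),int(u*.64)]
    r={'s':62,'c':45,'p':45}.get(k[0],45)
    print(k,c.round(0))
    if k[0]=='s' or k in('c1','c2','plain','tray','pink','blk'):
        if k=='tray':r=110
        h={'s':12,'c':38,'p':35}.get(k[0],10)
        if k=='slat':h=4
        for N,W in(("T",T),("S",S)):print("   ",N,rect(W,c,r,h,80))
b=[(300,480),(500,480),(600,400)]
for u,v in [(420,300),(500,400),(400,400),(300,300)]:print(T[int(v*.64),int(u*.64)].round(1))
E
```

```text
s1 [520. 186.  24.]
    T (218, array([520.7, 185.7, 520.1, 186. ]), array([ 14.5, 104.1]), 'ang', np.float32(98.2), 'z', array([18.7, 23.2, 26.5]))
    S (217, array([521.3, 184.8, 519.8, 179.4]), array([ 15.8, 105. ]), 'ang', np.float32(98.9), 'z', array([14.4, 22.3, 24.8]))
s2 [420. 195.  22.]
    T (219, array([393.3, 192.9, 418.1, 196.8]), array([ 69.7, 104.3]), 'ang', np.float32(100.1), 'z', array([19.4, 22.9, 27.3]))
    S (212, array([422.8, 195.9, 421.4, 191.6]), array([ 15.5, 104.9]), 'ang', np.float32(99.4), 'z', array([14.6, 22.7, 24.4]))
s3 [699. -59.  23.]
    T (219, array([701.6, -59.4, 700.4, -59.7]), array([103.2,  15.7]), 'ang', np.float32(75.0), 'z', array([17. , 23.1, 28.3]))
    S (260, array([703.5, -60.9, 698.8, -67.8]), array([106.7,  16.1]), 'ang', np.float32(74.4), 'z', array([14.3, 22.7, 24.9]))
c1 [ 414. -195.   46.]
    T (403, array([ 416.3, -199.4,  416.1, -198.8]), array([54.3, 49.5]), 'ang', np.float32(68.4), 'z', array([44.3, 47.5, 50.8]))
    S (767, array([ 417.3, -200.5,  415. , -203.7]), array([54.3, 49.5]), 'ang', np.float32(67.3), 'z', array([
[... 1261 characters left out ...]
at32(137.2), 'z', array([43.6, 46.7, 50.6]))
    S (253, array([585.9, 284.7, 582.3, 277.4]), array([57. , 56.5]), 'ang', np.float32(49.1), 'z', array([38.2, 46.9, 48.6]))
blk [353. -20.  25.]
    T (259, array([355.9, -20.4, 355.8, -20.2]), array([28. , 61.9]), 'ang', np.float32(118.7), 'z', array([25.5, 28.4, 31.6]))
    S (501, array([357.7, -21.9, 355.2, -27.2]), array([30.2, 61.5]), 'ang', np.float32(118.8), 'z', array([13.5, 26.8, 28.8]))
press [ 503. -342.   63.]
presst [ 453. -462.  188.]
teal [779.  67.  90.]
can [805. -52.  69.]
box [ 809. -259.   97.]
col [ 585. -385.  342.]
head [ 693. -361.  476.]
[565.7  25.3  10. ]
[ 390.6 -113.6    2.8]
[391.6  59.   -3.3]
[569.3 237.5  -2.8]
```

```bash
cat > plan.py <<'E'
import sys,numpy as np
from bench import sensors
from scipy.spatial.transform import Rotation as R
# usage: plan.py x y z yaw  -> rot total, then travel totals (in fractions) in axes after the turn
def now():
    s=sensors.read_state();M=R.from_quat(s["ee_rot"]).as_matrix()
    return s,M,np.degrees(np.arctan2(M[1,0],M[0,0]))
if __name__=="__main__":
    x,y,z,w=map(float,sys.argv[1:5]); s,M,yaw=now()
    d=np.array([x,y,z])-s["position"]; t=np.radians(w)
    f=np.array([d[0]*np.cos(t)+d[1]*np.sin(t),d[0]*np.sin(t)-d[1]*np.cos(t),-d[2]])/250
    print("yaw",yaw.round(1),"rotz",round((yaw-w)/360,4),"travel",f.round(4),"rows>=",np.ceil(np.linalg.norm(f)/.166),"tilt",np.degrees(np.arccos(-M[2,2])).round(2))
E
python3 - <<'E'
from m import *
z=np.load("top.npz");T=z["W"];im=z["im"].astype(int)
c=np.array([531,-22.7]);a=np.radians(17.2);A=np.array([[np.cos(a),np.sin(a)],[-np.sin(a),np.cos(a)]])
L=(T[...,:2]-c)@A.T
b=(im[...,2]>im[...,0]+25)&(abs(L[...,0])<70)&(abs(L[...,1])<75)
for n in ("top","side"):
    z=np.load(n+".npz");T=z["W"];im=z["im"].astype(int);L=(T[...,:2]-c)@A.T
    b=(im[...,2]>im[...,0]+25)&(abs(L[...,0])<70)&(abs(L[...,1])<75)
    print(n,np.histogram(L[b][:,0],bins=np.arange(-70,71,5)),L[b][:,1].min(),L[b][:,1].max(),np.median(T[b][:,2]))
    for lo,hi in((-62,-27),(-25,12),(25,62)):
        P=L[b&(L[...,0]>lo)&(L[...,0]<hi)]; print(P.mean(0).round(1),np.polyfit(P[:,1],P[:,0],1)[0].round(3))
E
python3 plan.py 521 185.3 70 -81.4
```

```text
top (array([ 0,  0,  0, 81, 83, 81, 32,  0,  0,  0,  0, 74, 86, 83, 30,  0,  0,
        0,  0,  0,  0, 74, 77, 81, 29,  0,  0,  0]), array([-70, -65, -60, -55, -50, -45, -40, -35, -30, -25, -20, -15, -10,
        -5,   0,   5,  10,  15,  20,  25,  30,  35,  40,  45,  50,  55,
        60,  65,  70])) -64.07532879590855 61.582914722316374 8.66893954347878
[-46.5  -1. ] 0.001
[-6.4 -1.5] 0.001
[43.7 -1.3] -0.0
side (array([ 0,  0,  0,  4, 52, 70, 34,  0,  0,  0,  0,  0, 37, 63, 28,  0,  0,
        0,  0,  0,  0,  0, 31, 54, 23,  1,  0,  0]), array([-70, -65, -60, -55, -50, -45, -40, -35, -30, -25, -20, -15, -10,
        -5,   0,   5,  10,  15,  20,  25,  30,  35,  40,  45,  50,  55,
        60,  65,  70])) -48.52771216596763 60.99680206878205 8.484922686475944
[-43.2   4.1] 0.005
[-3.   7.2] -0.002
[47.2  8.3] 0.01
yaw -15.3 rotz 0.1836 travel [ 1.8626 -1.16    0.5341] rows>= 14.0 tilt 0.11
```

>>> servo_tool:
  motion:
    - {"travel":[0,0,0.03],"rot":[0,0,0.0184],"hand":0.45}
    - {"travel":[0,0,0.03],"rot":[0,0,0.0184],"hand":0.45}
    - {"travel":[0,0,0.03],"rot":[0,0,0.0184],"hand":0.45}
    - {"travel":[0,0,0.03],"rot":[0,0,0.0184],"hand":0.45}
    - {"travel":[0,0,0.03],"rot":[0,0,0.0184],"hand":0.45}
    - {"travel":[0,0,0.03],"rot":[0,0,0.0184],"hand":0.45}
    - {"travel":[0,0,0.03],"rot":[0,0,0.0184],"hand":0.45}
    - {"travel":[0,0,0.03],"rot":[0,0,0.0184],"hand":0.45}
    - {"travel":[0,0,0.03],"rot":[0,0,0.0184],"hand":0.45}
    - {"travel":[0,0,0.03],"rot":[0,0,0.018],"hand":0.45}

```text
clock: 0.93
position: [164.7, 602.5, 128.5]
ee_rot: [0.756, -0.654, 0.0, 0.001]
contact_force: [-0.1, -0.5, 0.9]
gripper_width: 38.2
grasp_force: 0.0
```

>>> servo_tool:
  motion:
    - {"travel":[0.12,-0.075,0],"rot":[0,0,0],"hand":0.45}
    - {"travel":[0.12,-0.075,0],"rot":[0,0,0],"hand":0.45}
    - {"travel":[0.12,-0.075,0],"rot":[0,0,0],"hand":0.45}
    - {"travel":[0.12,-0.075,0],"rot":[0,0,0],"hand":0.45}
    - {"travel":[0.12,-0.075,0],"rot":[0,0,0],"hand":0.45}
    - {"travel":[0.12,-0.075,0],"rot":[0,0,0],"hand":0.45}
    - {"travel":[0.12,-0.075,0],"rot":[0,0,0],"hand":0.45}
    - {"travel":[0.12,-0.075,0],"rot":[0,0,0],"hand":0.45}
    - {"travel":[0.12,-0.075,0],"rot":[0,0,0],"hand":0.45}
    - {"travel":[0.12,-0.075,0],"rot":[0,0,0],"hand":0.45}

```text
clock: 1.77
position: [395.7, 332.7, 129.3]
ee_rot: [0.758, -0.652, -0.0, 0.0]
contact_force: [1.3, 0.2, 0.1]
gripper_width: 38.5
grasp_force: 0.0
```

```bash
python3 plan.py 521 185.3 70 -81.4
```

```text
yaw -81.4 rotz 0.0001 travel [ 0.6578 -0.4074  0.2372] rows>= 5.0 tilt 0.03
```

>>> servo_tool:
  motion:
    - {"travel":[0.11,-0.068,0],"rot":[0,0,0],"hand":0.45}
    - {"travel":[0.11,-0.068,0],"rot":[0,0,0],"hand":0.45}
    - {"travel":[0.11,-0.068,0],"rot":[0,0,0],"hand":0.45}
    - {"travel":[0.11,-0.068,0],"rot":[0,0,0],"hand":0.45}
    - {"travel":[0.11,-0.068,0],"rot":[0,0,0],"hand":0.45}
    - {"travel":[0.1078,-0.0674,0],"rot":[0,0,0],"hand":0.45}
    - {"travel":[0,0,0.12],"rot":[0,0,0],"hand":0.45}
    - {"travel":[0,0,0.12],"rot":[0,0,0],"hand":0.45}
    - {"travel":[0,0,0.06],"rot":[0,0,0],"hand":0.45}

```text
clock: 2.52
position: [518.7, 185.0, 51.1]
ee_rot: [0.757, -0.653, -0.001, 0.002]
contact_force: [-0.3, -1.1, 0.4]
gripper_width: 38.3
grasp_force: 0.0
```

```bash
python3 - <<'E'
from h import *
im,d,W=cloud("side"); cv2.imwrite("pics/a.png",cv2.resize(im[140:260,120:300,::-1],None,fx=4,fy=4))
E
python3 plan.py 521 185.3 9 -81.4
```

```text
yaw -81.5 rotz -0.0004 travel [-0.001  -0.0158  0.1597] rows>= 1.0 tilt 0.58
```

View pics/a.png

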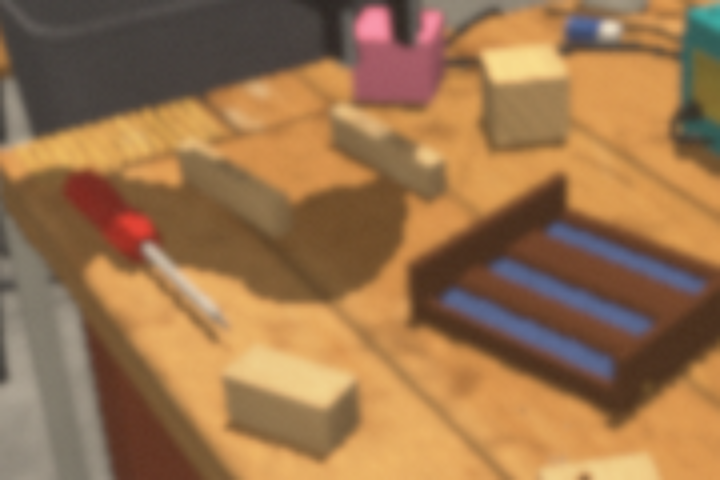

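The side crop shows stick 1 at about (388,150) still lying square, with the fingers above and behind it. I'll descend and close.

>>> servo_tool:
  motion:
    - {"travel":[0,-0.008,0.08],"rot":[0,0,0],"hand":0.45}
    - {"travel":[0,0,0.06],"rot":[0,0,0],"hand":0.45}
    - {"travel":[0,0,0.03],"rot":[0,0,0],"hand":0.45}
    - {"travel":[0,0,0],"rot":[0,0,0],"hand":0.45}
    - {"travel":[0,0,0],"rot":[0,0,0],"hand":0}
    - {"travel":[0,0,0],"rot":[0,0,0],"hand":0}
    - {"travel":[0,0,0],"rot":[0,0,0],"hand":0}
    - {"travel":[0,0,0],"rot":[0,0,0],"hand":0}
    - {"travel":[0,0,0],"rot":[0,0,0],"hand":0}
    - {"travel":[0,0,0],"rot":[0,0,0],"hand":0}

```text
clock: 3.4
position: [522.6, 187.5, 12.5]
ee_rot: [0.758, -0.652, 0.0, -0.0]
contact_force: [-0.3, -0.1, -0.0]
gripper_width: -0.1
grasp_force: 0.0
```

```bash
python3 plan.py 573 -10.5 60 -72.8
```

```text
yaw -81.4 rotz -0.0238 travel [ 0.8161  0.0416 -0.19  ] rows>= 6.0 tilt 0.05
```

The fingers shut on nothing. I'll look at both views.

```bash
python3 - <<'E'
from m import *
im,d,S=cloud("side"); a=cv2.resize(im[130:260,120:300,::-1],(554,400))
it,d,T=cloud("top"); b=cv2.resize(it[150:280,150:260,::-1],(246*400//290,400))
b=cv2.resize(it[160:270,170:250,::-1],(246,400))
cv2.imwrite("pics/b.png",np.hstack([a,b]))
print(rect(S,(521,185),70,12,30)); print(rect(T,(521,185),70,12,30))
E
```

```text
(212, array([521.1, 184.8, 519.9, 179.6]), array([ 16.1, 105.6]), 'ang', np.float32(99.7), 'z', array([14.4, 22.7, 24.5]))
(93, array([520.7, 185.5, 523.2, 160.3]), array([ 14.4, 103.7]), 'ang', np.float32(98.3), 'z', array([17.3, 22.6, 26.7]))
```

View pics/b.png

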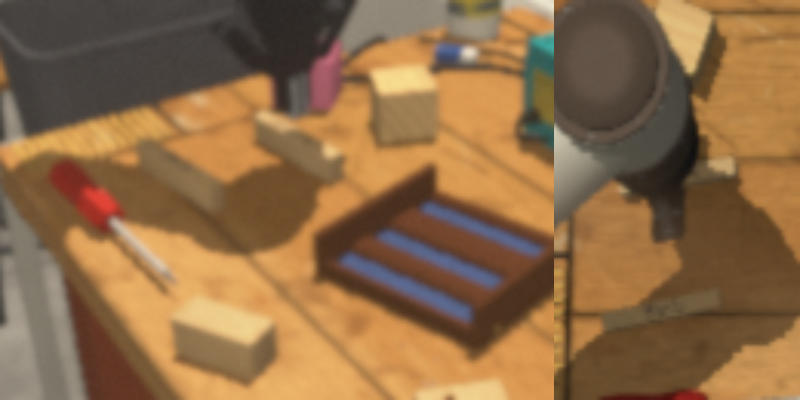

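The stick has not moved; in the side view the shut fingertips show at about (290,110), behind or above it. I'll get the fingertip position from depth.

```bash
python3 - <<'E'
from m import *
im,d,S=cloud("side")
for v in range(140,184,3):
    print(v,[tuple(S[v,u].round(0).astype(int)) for u in range(208,226,4)])
p=camera_params("side")
for X in((522.6,187.5,12.5),(522.6,187.5,100)):
    print(cv2.projectPoints(np.array([X]),cv2.Rodrigues(np.array(p["R"]))[0],np.array(p["t"],float),np.array(p["camera_matrix"]),np.array(p["dist"],float))[0])
E
```

```text
140 [(np.int64(502), np.int64(173), np.int64(121)), (np.int64(509), np.int64(168), np.int64(121)), (np.int64(529), np.int64(186), np.int64(110)), (np.int64(534), np.int64(175), np.int64(112)), (np.int64(560), np.int64(203), np.int64(97))]
143 [(np.int64(507), np.int64(186), np.int64(107)), (np.int64(510), np.int64(170), np.int64(112)), (np.int64(526), np.int64(180), np.int64(105)), (np.int64(533), np.int64(173), np.int64(106)), (np.int64(548), np.int64(182), np.int64(99))]
146 [(np.int64(510), np.int64(194), np.int64(96)), (np.int64(509), np.int64(169), np.int64(105)), (np.int64(531), np.int64(191), np.int64(92)), (np.int64(534), np.int64(177), np.int64(96)), (np.int64(547), np.int64(180), np.int64(92))]
149 [(np.int64(504), np.int64(182), np.int64(94)), (np.int64(510), np.int64(173), np.int64(96)), (np.int64(526), np.int64(183), np.int64(88)), (np.int64(533), np.int64(176), np.int64(89)), (np.int64(587), np.int64(255), np.int64(47))]
152 [(np.int64(498), np.int64(171), np.int64(92)), (np.int64(510), np.int64(174), np.int64(87)), (np.int64(524), np.int64(180), np.int64(82)), (np.int6
[... 1781 characters left out ...]
14), np.int64(190), np.int64(15)), (np.int64(517), np.int64(175), np.int64(20)), (np.int64(522), np.int64(162), np.int64(24)), (np.int64(531), np.int64(159), np.int64(23))]
179 [(np.int64(509), np.int64(206), np.int64(0)), (np.int64(515), np.int64(194), np.int64(4)), (np.int64(518), np.int64(177), np.int64(11)), (np.int64(520), np.int64(160), np.int64(17)), (np.int64(523), np.int64(145), np.int64(23))]
182 [(np.int64(502), np.int64(192), np.int64(0)), (np.int64(510), np.int64(186), np.int64(1)), (np.int64(517), np.int64(178), np.int64(2)), (np.int64(520), np.int64(162), np.int64(8)), (np.int64(520), np.int64(141), np.int64(17))]
[[[215.75682659 176.24638682]]]
[[[213.58499809 144.21185281]]]
```

```bash
python3 -c "
from plan import *
s,M,y=now();print(s,y)
from h import *
im,d,T=cloud('top');_,_,S=cloud('side')
for n,W in (('T',T),('S',S)):
  m=(np.hypot(W[...,0]-521,W[...,1]-185)<40)&(W[...,2]>30)&(W[...,2]<400);P=W[m];
  for lo in range(30,250,15):
    q=P[(P[:,2]>=lo)&(P[:,2]<lo+15)]
    if len(q)>4:print(n,lo,len(q),q[:,:2].min(0).round(),q[:,:2].max(0).round(),q.min(0)[2])
"
```

```text
{'clock': 3.55, 'joints': array([ 6.36374661e-01,  4.82100511e-01, -3.95574129e-01,  4.37369731e-05,
       -6.92960355e-01, -4.86006757e-01]), 'joint_vel': array([ 2.66890320e-04,  1.94673130e-03, -1.57623942e-03,  1.03835342e-03,
       -7.66140111e-05, -3.83365129e-04]), 'joint_efforts': array([ 3.04534362e-03, -3.81623197e+01,  1.29773015e+01,  2.88254522e+00,
        3.25312003e-04,  2.63483848e-06]), 'position': array([522.4130481 , 187.3191613 ,  12.14701993]), 'ee_rot': array([ 7.58233195e-01, -6.51983447e-01,  3.15563141e-05, -7.55402680e-05]), 'contact_force': array([ 0.84993377, -0.66607049,  0.61789746]), 'wrist_torque': array([ 0.05075063, -0.02651772, -0.05022749]), 'grasp_force': 0.0, 'gripper_width': 0.32740593593094625} -81.38262562312885
T 90 9 [492. 170.] [501. 177.] 92.61524724153657
T 105 8 [483. 169.] [489. 177.] 105.05399655861181
T 135 5 [481. 172.] [492. 185.] 136.9042701744774
T 150 13 [482. 171.] [486. 191.] 150.71813669116128
T 165 22 [483. 151.] [512. 207.] 165.09889076512232
T 180 40 [483. 150.] [527. 202.] 180.0617858543762
T 195 32 [483. 150.] [518. 19
[... 254 characters left out ...]
190.] 46.0638076672667
S 60 72 [507. 175.] [537. 195.] 60.074839363934124
S 75 85 [487. 170.] [556. 192.] 75.37154043000669
S 90 160 [483. 169.] [560. 202.] 90.10098660048021
S 105 135 [484. 166.] [561. 201.] 105.12567002058866
S 120 136 [483. 164.] [561. 191.] 120.05340551810323
S 135 184 [481. 163.] [560. 187.] 135.17951284494546
S 150 114 [482. 153.] [560. 187.] 150.0088553536371
S 165 186 [484. 148.] [550. 198.] 165.15670546763369
S 180 203 [484. 147.] [552. 197.] 180.012512741003
S 195 213 [485. 148.] [549. 197.] 195.15646943684186
S 210 189 [486. 148.] [558. 215.] 210.05385770568196
S 225 197 [482. 145.] [553. 193.] 225.26110560199248
S 240 218 [481. 145.] [551. 200.] 240.0125478987121
```

```bash
python3 - <<'E'
from m import *
im,d,S=cloud("side"); cv2.imwrite("pics/c.png",cv2.resize(im[105:195,180:260,::-1],(530,596),interpolation=cv2.INTER_NEAREST))
E
```

```text
(no output)
```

View pics/c.png

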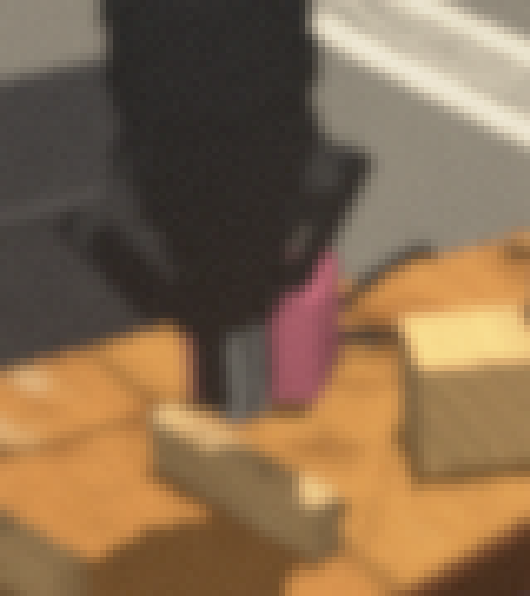

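The side crop shows the fingertips ending at about (245,415), above the stick's rear top edge. Depth puts the real tip near z 42, although the state reads 12. So the reported z seems about 30 mm low. I'll test that with a gentle, staged descent with the fingers open.

>>> servo_tool:
  motion:
    - {"travel":[0,0,0],"rot":[0,0,0],"hand":0.45}
    - {"travel":[0,0,0],"rot":[0,0,0],"hand":0.45}
    - {"travel":[0,0,0],"rot":[0,0,0],"hand":0.45}
    - {"travel":[0,0,0],"rot":[0,0,0],"hand":0.45}
    - {"travel":[0,0,0.02],"rot":[0,0,0],"hand":0.45}
    - {"travel":[0,0,0.02],"rot":[0,0,0],"hand":0.45}
    - {"travel":[0,0,0],"rot":[0,0,0],"hand":0.45}

```text
clock: 4.28
position: [521.5, 186.8, 0.7]
ee_rot: [0.758, -0.652, -0.0, 0.001]
contact_force: [-1.2, -0.9, 0.2]
gripper_width: 38.4
grasp_force: 0.0
```

```bash
cat > tip.py <<'E'
from plan import *; from m import *
s,M,y=now();p=s["position"];_,_,S=cloud('side')
m=(np.hypot(S[...,0]-p[0],S[...,1]-p[1])<50)&(S[...,2]>p[2]+5)&(S[...,2]<p[2]+75);
P=S[m]; P=P[P[:,2]>27]
for lo in range(25,140,6):
    q=P[(P[:,2]>=lo)&(P[:,2]<lo+6)]
    if len(q):print(lo,len(q),q[:,:2].min(0).round(),q[:,:2].max(0).round())
print(s["position"],s["contact_force"],s["gripper_width"])
E
python3 tip.py
```

```text
25 4 [495. 182.] [540. 198.]
31 29 [489. 172.] [547. 198.]
37 32 [488. 172.] [552. 203.]
43 43 [488. 171.] [554. 200.]
49 37 [487. 172.] [554. 200.]
55 40 [486. 171.] [554. 200.]
61 40 [487. 172.] [554. 200.]
67 29 [487. 169.] [553. 196.]
73 21 [475. 168.] [563. 200.]
[521.50758946 186.79303006   0.69198467] [-1.18316889 -0.87383354  0.15769093] 38.36243457094102
```

>>> servo_tool:
  motion:
    - {"travel":[0,0,0.02],"rot":[0,0,0],"hand":0.45}
    - {"travel":[0,0,0.02],"rot":[0,0,0],"hand":0.45}
    - {"travel":[0,0,0.02],"rot":[0,0,0],"hand":0.45}
    - {"travel":[0,0,0],"rot":[0,0,0],"hand":0.45}
    - {"travel":[0,0,0],"rot":[0,0,0],"hand":0}
    - {"travel":[0,0,0],"rot":[0,0,0],"hand":0}
    - {"travel":[0,0,0],"rot":[0,0,0],"hand":0}
    - {"travel":[0,0,0],"rot":[0,0,0],"hand":0}
    - {"travel":[0,0,0],"rot":[0,0,0],"hand":0}
    - {"travel":[0,0,0],"rot":[0,0,0],"hand":0}

```text
clock: 5.17
position: [522.5, 187.5, -12.8]
ee_rot: [0.758, -0.652, 0.0, -0.0]
contact_force: [0.1, 0.2, 1.6]
gripper_width: 11.6
grasp_force: 61.9
```

```bash
python3 tip.py; python3 plan.py 573 -10.5 45 -72.8
```

```text
25 21 [502. 174.] [539. 188.]
31 36 [501. 175.] [539. 194.]
37 34 [501. 174.] [541. 195.]
43 39 [501. 175.] [541. 195.]
49 28 [501. 174.] [539. 199.]
55 41 [490. 170.] [557. 195.]
61 10 [486. 171.] [551. 195.]
[522.53471205 187.45511024 -12.78103625] [0.10664729 0.24197563 1.59956815] 11.631287424198833
yaw -81.4 rotz -0.0238 travel [ 0.8159  0.0414 -0.231 ] rows>= 6.0 tilt 0.03
```

Gripped: the width is 11.6 and the pad force 62 N. Next is lifting, turning and carrying over the back groove.

>>> servo_tool:
  motion:
    - {"travel":[0,0,-0.08],"rot":[0,0,0],"hand":0}
    - {"travel":[0,0,-0.08],"rot":[0,0,-0.0119],"hand":0}
    - {"travel":[0,0,-0.07],"rot":[0,0,-0.0119],"hand":0}
    - {"travel":[0.11,0.006,0],"rot":[0,0,0],"hand":0}
    - {"travel":[0.14,0.007,0],"rot":[0,0,0],"hand":0}
    - {"travel":[0.14,0.007,0],"rot":[0,0,0],"hand":0}
    - {"travel":[0.14,0.007,0],"rot":[0,0,0],"hand":0}
    - {"travel":[0.14,0.007,0],"rot":[0,0,0],"hand":0}
    - {"travel":[0.14,0.007,0],"rot":[0,0,0],"hand":0}
    - {"travel":[0,0,0],"rot":[0,0,0],"hand":0}

```text
clock: 6.05
position: [573.0, -14.0, 44.3]
ee_rot: [0.803, -0.596, 0.0, 0.0]
contact_force: [0.7, 0.3, -0.5]
gripper_width: 11.4
grasp_force: 61.8
```

```bash
cat > held.py <<'E'
import sys
from plan import *; from m import *
# held.py zlo zhi r : rect of things seen by both cameras around TCP within the height band
lo,hi,r=map(float,sys.argv[1:4]); s,M,y=now();p=s["position"]
for n in("side","top"):
    im,_,W=cloud(n); im=im.astype(int)
    W=W.copy(); W[(im[...,0]-im[...,2]<25)|(im[...,0]<90)]=np.nan
    print(n,rect(W,p[:2],r,lo,hi))
print(p.round(1),y.round(1),s["gripper_width"])
E
python3 held.py 58 95 65; python3 plan.py 573 -10.5 -4.8 -72.8
```

```text
side (464, array([567.8, -18. , 569.9, -23.4]), array([ 31.4, 104.4]), 'ang', np.float32(112.2), 'z', array([61.1, 72.3, 81.4]))
top (95, array([570.3, -14. , 562.4,   9. ]), array([ 14. , 104.2]), 'ang', np.float32(105.9), 'z', array([70.7, 80.2, 83.6]))
[573.  -14.   44.3] -73.1 11.42582888890354
yaw -73.0 rotz -0.0005 travel [ 0.0002 -0.0029  0.1961] rows>= 2.0 tilt 0.03
```

```bash
python3 held.py 70 95 65; python3 held.py 70 95 65
```

```text
side (265, array([569. , -14.3, 570.5, -20.5]), array([ 31.3, 104.4]), 'ang', np.float32(114.7), 'z', array([71.8, 79.2, 81.7]))
top (85, array([569.3, -11.6, 562.3,  11.5]), array([ 13.5, 104.4]), 'ang', np.float32(105.2), 'z', array([77.1, 80.2, 84. ]))
[572.3 -10.7  44.2] -73.0 11.320145675045671
side (277, array([572. ,  -9.8, 570.3, -17.5]), array([ 37.6, 105.2]), 'ang', np.float32(118.7), 'z', array([71.8, 79.2, 82. ]))
top (86, array([570. ,  -9.7, 561.7,  13. ]), array([ 13.8, 103. ]), 'ang', np.float32(106.9), 'z', array([77.3, 81. , 84.2]))
[572.2  -8.8  44.4] -72.8 11.180656649726533
```

>>> servo_tool:
  motion:
    - {"travel":[0.003,-0.01,0],"rot":[0,0,-0.002],"hand":0}
    - {"travel":[0,0,0.08],"rot":[0,0,0],"hand":0}
    - {"travel":[0,0,0.06],"rot":[0,0,0],"hand":0}
    - {"travel":[0,0,0.02],"rot":[0,0,0],"hand":0}
    - {"travel":[0,0,0.015],"rot":[0,0,0],"hand":0}
    - {"travel":[0,0,0.01],"rot":[0,0,0],"hand":0}
    - {"travel":[0,0,0],"rot":[0,0,0],"hand":0}
    - {"travel":[0,0,0],"rot":[0,0,0],"hand":0}

```text
clock: 7.02
position: [575.6, -8.9, -1.1]
ee_rot: [0.809, -0.588, 0.0, -0.0]
contact_force: [0.6, 0.1, -0.1]
gripper_width: 10.9
grasp_force: 61.8
```

```bash
python3 held.py 24 45 58; python3 plan.py 573 -10.5 -4.8 -72.8; python3 -c "
from bench import sensors;print(sensors.read_state()['contact_force'])"
```

```text
side (272, array([571.4, -11.9, 573.5, -17.2]), array([ 30.6, 105.4]), 'ang', np.float32(115.0), 'z', array([25.7, 33.7, 36.4]))
top (76, array([573.9, -10.1, 564.4,  14.4]), array([ 14.3, 103.1]), 'ang', np.float32(107.7), 'z', array([31.1, 35.1, 38.5]))
[575.6  -8.9  -1.1] -72.1 10.913901026996935
yaw -72.1 rotz 0.002 travel [0.0027 0.0117 0.0152] rows>= 1.0 tilt 0.08
[-1.2527056  -0.30631349 -0.6373783 ]
```

>>> servo_tool:
  motion:
    - {"travel":[0,0.004,0.007],"rot":[0,0,0],"hand":0}
    - {"travel":[0,0,0.007],"rot":[0,0,0],"hand":0}
    - {"travel":[0,0,0],"rot":[0,0,0],"hand":0}
    - {"travel":[0,0,0],"rot":[0,0,0],"hand":0.35}
    - {"travel":[0,0,0],"rot":[0,0,0],"hand":0.35}
    - {"travel":[0,0,0],"rot":[0,0,0],"hand":0.35}
    - {"travel":[0,0,-0.06],"rot":[0,0,0],"hand":0.35}
    - {"travel":[0,0,-0.1],"rot":[0,0,0],"hand":0.45}
    - {"travel":[0,0,-0.1],"rot":[0,0,0],"hand":0.45}

```text
clock: 7.87
position: [573.2, -9.7, 59.4]
ee_rot: [0.809, -0.588, -0.001, 0.001]
contact_force: [1.2, 0.2, 0.2]
gripper_width: 38.6
grasp_force: 0.0
```

```bash
python3 plan.py 423 197.5 50 -80.6;  python3 held.py 24 38 60
```

```text
yaw -72.1 rotz 0.0236 travel [-0.9158  0.4572  0.0378] rows>= 7.0 tilt 0.18
side (269, array([574.1, -11.7, 572.1, -14.5]), array([ 17.5, 104.8]), 'ang', np.float32(107.5), 'z', array([25.5, 30.8, 32.6]))
top (123, array([ 5.725e+02, -1.090e+01,  5.685e+02,  3.000e-01]), array([ 14.2, 103.2]), 'ang', np.float32(107.7), 'z', array([28.5, 31.6, 35.5]))
[573.2  -9.7  59.4] -72.1 38.55355693338931
```

>>> servo_tool:
  motion:
    - {"travel":[0,0,0],"rot":[0,0,0.0118],"hand":0.45}
    - {"travel":[0,0,0],"rot":[0,0,0.0118],"hand":0.45}
    - {"travel":[-0.131,0.065,0],"rot":[0,0,0],"hand":0.45}
    - {"travel":[-0.131,0.065,0],"rot":[0,0,0],"hand":0.45}
    - {"travel":[-0.131,0.065,0],"rot":[0,0,0],"hand":0.45}
    - {"travel":[-0.131,0.065,0],"rot":[0,0,0],"hand":0.45}
    - {"travel":[-0.131,0.065,0],"rot":[0,0,0],"hand":0.45}
    - {"travel":[-0.131,0.065,0],"rot":[0,0,0],"hand":0.45}
    - {"travel":[-0.13,0.067,0],"rot":[0,0,0],"hand":0.45}
    - {"travel":[0,0,0],"rot":[0,0,0],"hand":0.45}

```text
clock: 8.8
position: [421.3, 201.3, 59.6]
ee_rot: [0.765, -0.644, -0.0, -0.0]
contact_force: [-0.4, 0.4, -0.9]
gripper_width: 38.5
grasp_force: 0.0
```

>>> servo_tool:
  motion:
    - {"travel":[0,0,0.06],"rot":[0,0,0],"hand":0.45}
    - {"travel":[0,0,0.06],"rot":[0,0,0],"hand":0.45}
    - {"travel":[0,0,0],"rot":[0,0,0],"hand":0.45}
    - {"travel":[0,0,0],"rot":[0,0,0],"hand":0.45}

```text
clock: 9.13
position: [423.5, 197.1, 29.1]
ee_rot: [0.763, -0.647, -0.0, 0.001]
contact_force: [-0.0, -0.0, -0.5]
gripper_width: 38.5
grasp_force: 0.0
```

```bash
for i in 1 2; do python3 plan.py 423 196.5 -13.5 -80.6;python3 tip.py|tail -1;done; python3 held.py 14 30 65
```

```text
yaw -80.6 rotz 0.0 travel [0.0022 0.0022 0.1703] rows>= 2.0 tilt 0.15
[423.45885244 197.13747024  29.0709736 ] [-0.0273397  -0.03839833 -0.5426803 ] 38.518015599198115
yaw -80.6 rotz 0.0 travel [0.0034 0.0049 0.1729] rows>= 2.0 tilt 0.04
[424.08319537 197.53126359  29.71838663] [ 0.09395206  0.45579436 -0.5352384 ] 38.762620225214015
side (201, array([423. , 198.3, 421.4, 192.7]), array([ 17.2, 106.5]), 'ang', np.float32(100.3), 'z', array([16. , 22.7, 24.7]))
top (70, array([426.6, 164.2, 426.5, 163.1]), array([13.2, 36.4]), 'ang', np.float32(99.9), 'z', array([20.6, 23.1, 26.6]))
[424.4 197.8  30.1] -80.6 38.40992880441681
```

>>> servo_tool:
  motion:
    - {"travel":[0.002,0.003,0.08],"rot":[0,0,0],"hand":0.45}
    - {"travel":[0,0,0.07],"rot":[0,0,0],"hand":0.45}
    - {"travel":[0,0,0.021],"rot":[0,0,0],"hand":0.45}
    - {"travel":[0,0,0],"rot":[0,0,0],"hand":0.45}
    - {"travel":[0,0,0],"rot":[0,0,0],"hand":0}
    - {"travel":[0,0,0],"rot":[0,0,0],"hand":0}
    - {"travel":[0,0,0],"rot":[0,0,0],"hand":0}
    - {"travel":[0,0,0],"rot":[0,0,0],"hand":0}
    - {"travel":[0,0,0],"rot":[0,0,0],"hand":0}
    - {"travel":[0,0,0],"rot":[0,0,0],"hand":0}

```text
clock: 10.17
position: [424.0, 197.8, -11.9]
ee_rot: [0.763, -0.647, 0.0, -0.001]
contact_force: [0.6, 0.1, 5.9]
gripper_width: 11.0
grasp_force: 61.3
```

>>> servo_tool:
  motion:
    - {"travel":[0,0,-0.08],"rot":[0,0,0],"hand":0}
    - {"travel":[0,0,-0.08],"rot":[0,0,-0.0109],"hand":0}
    - {"travel":[0,0,-0.07],"rot":[0,0,-0.0109],"hand":0}

```text
clock: 10.42
position: [423.2, 197.1, 45.4]
ee_rot: [0.806, -0.592, -0.0, 0.0]
contact_force: [0.1, -0.2, -0.7]
gripper_width: 11.6
grasp_force: 60.4
```

>>> servo_tool:
  motion:
    - {"travel":[0.138,0.004,0],"rot":[0,0,0],"hand":0}
    - {"travel":[0.138,0.004,0],"rot":[0,0,0],"hand":0}
    - {"travel":[0.138,0.004,0],"rot":[0,0,0],"hand":0}
    - {"travel":[0.138,0.004,0],"rot":[0,0,0],"hand":0}
    - {"travel":[0.138,0.004,0],"rot":[0,0,0],"hand":0}
    - {"travel":[0.138,0.004,0],"rot":[0,0,0],"hand":0}
    - {"travel":[0.138,0.004,0],"rot":[0,0,0],"hand":0}
    - {"travel":[0,0,0],"rot":[0,0,0],"hand":0}
    - {"travel":[0,0,0],"rot":[0,0,0],"hand":0}
    - {"travel":[0,0,0],"rot":[0,0,0],"hand":0}

```text
clock: 11.25
position: [487.9, -35.7, 44.4]
ee_rot: [0.805, -0.593, -0.0, 0.0]
contact_force: [0.1, -1.1, 0.1]
gripper_width: 11.1
grasp_force: 60.4
```

```bash
python3 plan.py 489 -36 -4.8 -72.8; python3 held.py 70 95 65; python3 held.py 70 95 65
```

```text
yaw -72.8 rotz 0.0 travel [ 0.0026 -0.0036  0.1969] rows>= 2.0 tilt 0.02
side (294, array([484.3, -37.3, 486. , -44.2]), array([ 31.2, 102.9]), 'ang', np.float32(113.5), 'z', array([71.8, 78.8, 82. ]))
top 0
[487.9 -35.7  44.4] -72.8 11.069003777764728
side (301, array([486.7, -34.8, 485.9, -42.1]), array([ 34.9, 104.6]), 'ang', np.float32(118.9), 'z', array([72. , 78.9, 81.5]))
top 0
[488.  -34.7  44.6] -72.7 11.084903784758074
```

>>> servo_tool:
  motion:
    - {"travel":[0.009,-0.002,0.08],"rot":[0,0,0],"hand":0}
    - {"travel":[0,0,0.06],"rot":[0,0,0],"hand":0}
    - {"travel":[0,0,0.02],"rot":[0,0,0],"hand":0}
    - {"travel":[0,0,0.015],"rot":[0,0,0],"hand":0}
    - {"travel":[0,0,0],"rot":[0,0,0],"hand":0}
    - {"travel":[0,0,0],"rot":[0,0,0],"hand":0}

```text
clock: 11.95
position: [489.8, -37.1, 1.2]
ee_rot: [0.805, -0.593, 0.0, -0.0]
contact_force: [0.2, 0.5, 0.5]
gripper_width: 11.2
grasp_force: 60.4
```

```bash
python3 plan.py 489 -36 -4.8 -72.8; python3 held.py 27 45 58; python3 - <<'E'
from h import *
a,_,S=cloud("side");b,_,T=cloud("top")
cv2.imwrite("pics/d.png",np.hstack([cv2.resize(a[170:260,210:330,::-1],(533,400)),cv2.resize(b[165:245,245:325,::-1],(260,400))]))
E
```

```text
yaw -72.7 rotz 0.0003 travel [-0.0053  0.0018  0.024 ] rows>= 1.0 tilt 0.04
side (264, array([483.5, -39.5, 487.9, -46. ]), array([ 26.7, 106.1]), 'ang', np.float32(108.5), 'z', array([28.9, 35.4, 37.6]))
top 0
[489.8 -37.1   1.2] -72.7 11.248245905128673
```

View pics/d.png

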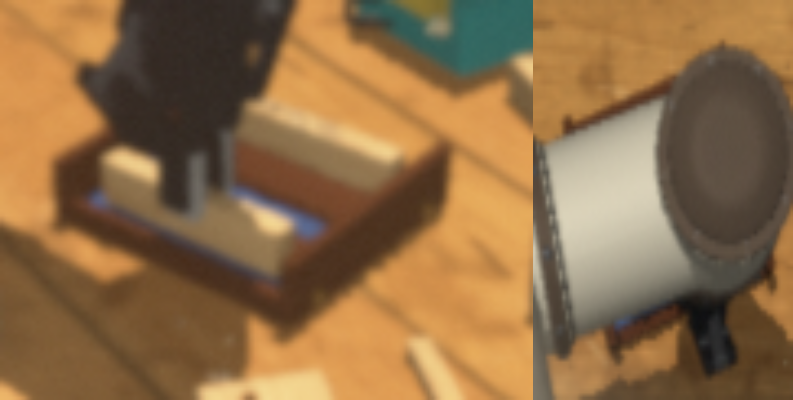

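The side view shows stick 2 at (200,205), held over the front groove and in line with it; stick 1 is seated at the back at (320,145). I'll lower the last 5 mm and release.

>>> servo_tool:
  motion:
    - {"travel":[0,0,0.01],"rot":[0,0,0],"hand":0}
    - {"travel":[0,0,0.009],"rot":[0,0,0],"hand":0}
    - {"travel":[0,0,0],"rot":[0,0,0],"hand":0}
    - {"travel":[0,0,0],"rot":[0,0,0],"hand":0.35}
    - {"travel":[0,0,0],"rot":[0,0,0],"hand":0.35}
    - {"travel":[0,0,0],"rot":[0,0,0],"hand":0.35}
    - {"travel":[0,0,-0.06],"rot":[0,0,0],"hand":0.35}
    - {"travel":[0,0,-0.1],"rot":[0,0,0],"hand":0.45}
    - {"travel":[0,0,-0.1],"rot":[0,0,0],"hand":0.45}
    - {"travel":[0,0,0],"rot":[0,0,0],"hand":0.45}

```text
clock: 12.98
position: [492.8, -37.1, 65.3]
ee_rot: [0.806, -0.592, 0.003, -0.003]
contact_force: [0.7, 0.2, 0.1]
gripper_width: 38.2
grasp_force: 0.0
```

```bash
python3 plan.py 704 -59 60 -105.3;  python3 held.py 26 34 60
```

```text
yaw -72.7 rotz 0.0906 travel [-0.1383 -0.8379  0.0214] rows>= 6.0 tilt 0.53
side (271, array([487.3, -37.9, 486.9, -41.3]), array([ 16.1, 104.5]), 'ang', np.float32(107.3), 'z', array([27.8, 31. , 32.3]))
top (38, array([474.8,  -9.2, 474.3,  -9. ]), array([ 7.6, 42.3]), 'ang', np.float32(107.4), 'z', array([27.6, 30.5, 33.7]))
[492.8 -37.1  65.3] -72.7 38.21922230428521
```

>>> servo_tool:
  motion:
    - {"travel":[0,0,0],"rot":[0,0,0.018],"hand":0.45}
    - {"travel":[0,0,0],"rot":[0,0,0.018],"hand":0.45}
    - {"travel":[0,0,0],"rot":[0,0,0.018],"hand":0.45}
    - {"travel":[0,0,0],"rot":[0,0,0.018],"hand":0.45}
    - {"travel":[0,0,0],"rot":[0,0,0.0185],"hand":0.45}

```text
clock: 13.5
position: [488.3, -37.7, 59.7]
ee_rot: [-0.604, 0.797, 0.001, -0.001]
contact_force: [-0.1, -0.2, -0.1]
gripper_width: 38.6
grasp_force: 0.0
```

>>> servo_tool:
  motion:
    - {"travel":[-0.023,-0.14,0],"rot":[0,0,0],"hand":0.45}
    - {"travel":[-0.023,-0.14,0],"rot":[0,0,0],"hand":0.45}
    - {"travel":[-0.023,-0.14,0],"rot":[0,0,0],"hand":0.45}
    - {"travel":[-0.023,-0.14,0],"rot":[0,0,0],"hand":0.45}
    - {"travel":[-0.023,-0.14,0],"rot":[0,0,0],"hand":0.45}
    - {"travel":[-0.023,-0.138,0],"rot":[0,0,0],"hand":0.45}
    - {"travel":[0,0,0.06],"rot":[0,0,0],"hand":0.45}
    - {"travel":[0,0,0.06],"rot":[0,0,0],"hand":0.45}
    - {"travel":[0,0,0],"rot":[0,0,0],"hand":0.45}
    - {"travel":[0,0,0],"rot":[0,0,0],"hand":0.45}

```text
clock: 14.33
position: [698.8, -59.9, 28.3]
ee_rot: [-0.606, 0.795, 0.001, -0.002]
contact_force: [-0.8, 0.6, 0.2]
gripper_width: 38.4
grasp_force: 0.0
```

```bash
for i in 1 2; do python3 plan.py 704 -59 -13 -105.3;python3 tip.py|tail -1;done; python3 held.py 14 27 65
```

```text
yaw -105.3 rotz -0.0001 travel [-0.0089 -0.019   0.1651] rows>= 2.0 tilt 0.31
[698.82832613 -59.89622141  28.28343768] [-0.76512982  0.64204458  0.24838382] 38.36904509050987
yaw -105.3 rotz -0.0 travel [-0.0074 -0.015   0.1721] rows>= 2.0 tilt 0.13
[699.88618173 -59.78754811  30.01338415] [0.10892819 0.16897234 0.66141213] 38.60748793089276
side (243, array([702.9, -61.6, 699.1, -66.9]), array([107.1,  16.3]), 'ang', np.float32(74.9), 'z', array([15.8, 23.2, 24.8]))
top (109, array([702.2, -59.5, 703.5, -51.9]), array([103.4,  14.6]), 'ang', np.float32(74.3), 'z', array([20. , 23.7, 26.4]))
[700.5 -59.7  31.2] -105.3 38.21753266190714
```

>>> servo_tool:
  motion:
    - {"travel":[-0.006,-0.013,0.07],"rot":[0,0,0],"hand":0.45}
    - {"travel":[0,0,0.07],"rot":[0,0,0],"hand":0.45}
    - {"travel":[0,0,0.032],"rot":[0,0,0],"hand":0.45}
    - {"travel":[0,0,0],"rot":[0,0,0],"hand":0.45}
    - {"travel":[0,0,0],"rot":[0,0,0],"hand":0}
    - {"travel":[0,0,0],"rot":[0,0,0],"hand":0}
    - {"travel":[0,0,0],"rot":[0,0,0],"hand":0}
    - {"travel":[0,0,0],"rot":[0,0,0],"hand":0}
    - {"travel":[0,0,0],"rot":[0,0,0],"hand":0}
    - {"travel":[0,0,0],"rot":[0,0,0],"hand":0}

```text
clock: 15.37
position: [705.1, -59.0, -10.4]
ee_rot: [-0.607, 0.795, -0.001, 0.001]
contact_force: [-0.4, 1.0, 5.3]
gripper_width: 11.3
grasp_force: 61.1
```

>>> servo_tool:
  motion:
    - {"travel":[0,0,-0.08],"rot":[0,0,0],"hand":0}
    - {"travel":[0,0,-0.08],"rot":[0,0,0],"hand":0}
    - {"travel":[0,0,-0.08],"rot":[0,0,0],"hand":0}
    - {"travel":[0,0,0],"rot":[0,0,-0.018],"hand":0}
    - {"travel":[0,0,0],"rot":[0,0,-0.018],"hand":0}
    - {"travel":[0,0,0],"rot":[0,0,-0.018],"hand":0}
    - {"travel":[0,0,0],"rot":[0,0,-0.018],"hand":0}
    - {"travel":[0,0,0],"rot":[0,0,-0.018],"hand":0}

```text
clock: 16.03
position: [703.6, -59.0, 47.5]
ee_rot: [0.806, -0.592, -0.0, 0.0]
contact_force: [-0.4, -0.2, -0.1]
gripper_width: 11.5
grasp_force: 60.4
```

>>> servo_tool:
  motion:
    - {"travel":[-0.068,0.126,0],"rot":[0,0,0],"hand":0}
    - {"travel":[-0.068,0.126,0],"rot":[0,0,0],"hand":0}
    - {"travel":[-0.068,0.126,0],"rot":[0,0,0],"hand":0}
    - {"travel":[-0.068,0.126,0],"rot":[0,0,0],"hand":0}
    - {"travel":[-0.068,0.126,0],"rot":[0,0,0],"hand":0}
    - {"travel":[0,0,0],"rot":[0,0,0],"hand":0}
    - {"travel":[0,0,0],"rot":[0,0,0],"hand":0}
    - {"travel":[0,0,0],"rot":[0,0,0],"hand":0}

```text
clock: 16.7
position: [529.4, -23.9, 48.5]
ee_rot: [0.804, -0.594, 0.001, -0.001]
contact_force: [0.8, -0.5, 0.3]
gripper_width: 10.9
grasp_force: 60.4
```

```bash
python3 held.py 70 95 65; python3 held.py 70 95 65; python3 plan.py 527.3 -24.3 -4 -72.8
```

```text
side (337, array([530.1, -24.2, 527. , -32.8]), array([ 37.8, 105. ]), 'ang', np.float32(116.3), 'z', array([71.6, 79.7, 84. ]))
top (70, array([517.4,   8.5, 516. ,   9.8]), array([13.3, 34. ]), 'ang', np.float32(107.6), 'z', array([75. , 82.2, 86.2]))
[529.4 -23.9  48.5] -72.9 10.94113591260413
side (321, array([529.5, -24.9, 527.7, -32.5]), array([ 35.9, 105.3]), 'ang', np.float32(117.1), 'z', array([72.2, 80.4, 83.9]))
top (71, array([516.9,   8.3, 516.3,   9.8]), array([13.9, 35.1]), 'ang', np.float32(101.4), 'z', array([75.9, 81.3, 85.1]))
[530.  -24.   48.2] -72.9 11.192633470914865
yaw -73.0 rotz -0.0004 travel [-0.0019  0.0092  0.2074] rows>= 2.0 tilt 0.03
```

>>> servo_tool:
  motion:
    - {"travel":[-0.002,0.008,0.08],"rot":[0,0,0],"hand":0}
    - {"travel":[0,0,0.06],"rot":[0,0,0],"hand":0}
    - {"travel":[0,0,0.02],"rot":[0,0,0],"hand":0}
    - {"travel":[0,0,0.015],"rot":[0,0,0],"hand":0}
    - {"travel":[0,0,0.01],"rot":[0,0,0],"hand":0}
    - {"travel":[0,0,0],"rot":[0,0,0],"hand":0}
    - {"travel":[0,0,0],"rot":[0,0,0],"hand":0}

```text
clock: 17.48
position: [527.1, -24.1, 2.2]
ee_rot: [0.804, -0.594, 0.0, -0.0]
contact_force: [-0.1, -0.1, 0.3]
gripper_width: 11.2
grasp_force: 60.4
```

```bash
python3 - <<'E'
from plan import *;from m import *
a,_,W=cloud("side");im=a.astype(int);W[(im[...,0]-im[...,2]<25)|(im[...,0]<90)]=np.nan
c=np.array([531,-23.5]);t=np.radians(17.2);A=np.array([[np.cos(t),np.sin(t)],[-np.sin(t),np.cos(t)]])
L=(W[...,:2]-c)@A.T
for lo,hi in((-62,-30),(-22,14),(26,62)):
    P=L[(L[...,0]>lo)&(L[...,0]<hi)&(abs(L[...,1])<62)&(W[...,2]>26)&(W[...,2]<45)];Z=W[(L[...,0]>lo)&(L[...,0]<hi)&(abs(L[...,1])<62)&(W[...,2]>26)&(W[...,2]<45)][:,2]
    print(P.min(0).round(1),P.max(0).round(1),np.percentile(Z,[50,90,97]).round(1),np.median(P[:,0][Z>np.percentile(Z,60)]))
print(now()[0]["position"],now()[0]["contact_force"])
E
```

```text
[-53.3 -54.8] [-37.6  52. ] [30.9 32.  32.5] -46.08448762025524
[-21.7 -53.3] [ 6.7 51.8] [34.9 37.2 37.7] -5.791363460830489
[ 35.7 -53.7] [54.7 19.5] [31.1 32.6 32.8] 44.08936212695939
[527.16902124 -24.03678209   2.37847527] [-0.03557641  0.8550276  -0.1860185 ]
```

>>> servo_tool:
  motion:
    - {"travel":[0,0,0.01],"rot":[0,0,0],"hand":0}
    - {"travel":[0,0,0.01],"rot":[0,0,0],"hand":0}
    - {"travel":[0,0,0],"rot":[0,0,0],"hand":0}
    - {"travel":[0,0,0],"rot":[0,0,0],"hand":0.33}
    - {"travel":[0,0,0],"rot":[0,0,0],"hand":0.33}
    - {"travel":[0,0,0],"rot":[0,0,0],"hand":0.33}
    - {"travel":[0,0,-0.06],"rot":[0,0,0],"hand":0.33}
    - {"travel":[0,0,-0.12],"rot":[0,0,0],"hand":0.45}
    - {"travel":[0,0,-0.14],"rot":[0,0,0],"hand":1}
    - {"travel":[0,0,0],"rot":[0,0,0],"hand":1}

```text
clock: 18.37
position: [531.2, -23.6, 83.0]
ee_rot: [0.805, -0.593, 0.005, -0.004]
contact_force: [0.7, 0.4, 0.4]
gripper_width: 61.5
grasp_force: 0.0
```

```bash
cat > sticks.py <<'E'
from plan import *;from m import *
a,_,W=cloud("side");im=a.astype(int);W[(im[...,0]-im[...,2]<25)|(im[...,0]<90)]=np.nan
c=np.array([531,-23.5]);t=np.radians(17.2);A=np.array([[np.cos(t),np.sin(t)],[-np.sin(t),np.cos(t)]])
L=(W[...,:2]-c)@A.T
for lo,hi in((-62,-30),(-22,14),(26,62)):
    m=(L[...,0]>lo)&(L[...,0]<hi)&(abs(L[...,1])<62)&(W[...,2]>26)&(W[...,2]<45);P=L[m];Z=W[m][:,2]
    k=Z>np.percentile(Z,40)
    print(P.min(0).round(1),P.max(0).round(1),np.percentile(Z,[50,90,97]).round(1),np.median(P[k,0]),np.polyfit(P[k,1],P[k,0],1)[0])
E
python3 sticks.py; python3 plan.py 418.5 -199 70 -112.2
```

```text
[-54.  -53.6] [-37.3  52.8] [30.9 32.  32.4] -46.25669861112778 -0.007216918125083391
[-14.5 -52.7] [ 1.9 51.2] [31.3 32.3 32.9] -6.7835402734574775 0.007050262048782542
[ 34.8 -53. ] [52.8 52.4] [31.1 32.3 32.7] 43.814113251776945 -0.018759243971520265
yaw -72.9 rotz 0.1092 travel [0.8172 0.1456 0.0414] rows>= 6.0 tilt 0.49
```

>>> servo_tool:
  motion:
    - {"travel":[0,0,0],"rot":[0,0,0.0182],"hand":1}
    - {"travel":[0,0,0],"rot":[0,0,0.0182],"hand":1}
    - {"travel":[0,0,0],"rot":[0,0,0.0182],"hand":1}
    - {"travel":[0,0,0],"rot":[0,0,0.0182],"hand":1}
    - {"travel":[0,0,0],"rot":[0,0,0.0182],"hand":1}
    - {"travel":[0,0,0],"rot":[0,0,0.0182],"hand":1}

```text
clock: 18.92
position: [525.8, -24.2, 75.7]
ee_rot: [-0.555, 0.832, 0.0, -0.001]
contact_force: [0.7, -0.3, 0.5]
gripper_width: 85.2
grasp_force: 0.0
```

>>> servo_tool:
  motion:
    - {"travel":[0.135,0.023,0],"rot":[0,0,0],"hand":1}
    - {"travel":[0.135,0.023,0],"rot":[0,0,0],"hand":1}
    - {"travel":[0.135,0.023,0],"rot":[0,0,0],"hand":1}
    - {"travel":[0.135,0.023,0],"rot":[0,0,0],"hand":1}
    - {"travel":[0.135,0.023,0],"rot":[0,0,0],"hand":1}
    - {"travel":[0.138,0.023,0],"rot":[0,0,0],"hand":1}
    - {"travel":[0,0,0],"rot":[0,0,0],"hand":1}
    - {"travel":[0,0,0],"rot":[0,0,0],"hand":1}
    - {"travel":[0,0,0],"rot":[0,0,0],"hand":1}
    - {"travel":[0,0,0],"rot":[0,0,0],"hand":1}

```text
clock: 19.75
position: [418.1, -198.7, 76.5]
ee_rot: [-0.558, 0.83, 0.0, -0.0]
contact_force: [-0.5, -0.7, -0.0]
gripper_width: 85.3
grasp_force: 0.0
```

```bash
python3 plan.py 418.5 -199 -10 -112.2; python3 - <<'E'
from m import *
for n in("side","top"):
    _,_,W=cloud(n);print(n,rect(W,(416.8,-200),45,38,55))
E
python3 plan.py 418.5 -199 -10 -112.2
```

```text
yaw -112.2 rotz 0.0001 travel [ 0.0005 -0.0019  0.3458] rows>= 3.0 tilt 0.01
side (768, array([ 417.5, -199.9,  415. , -203.6]), array([54.7, 49.6]), 'ang', np.float32(67.7), 'z', array([42.4, 46.6, 48. ]))
top (49, array([ 398.9, -188.4,  400.5, -185.2]), array([45.2, 12.4]), 'ang', np.float32(79.2), 'z', array([42.3, 47.3, 50.6]))
yaw -112.1 rotz 0.0002 travel [ 0.0016 -0.0017  0.3463] rows>= 3.0 tilt 0.01
```

>>> servo_tool:
  motion:
    - {"travel":[0,0,0.1],"rot":[0,0,0],"hand":1}
    - {"travel":[0,0,0.1],"rot":[0,0,0],"hand":1}
    - {"travel":[0,0,0.08],"rot":[0,0,0],"hand":1}
    - {"travel":[0,0,0.04],"rot":[0,0,0],"hand":1}
    - {"travel":[0,0,0.018],"rot":[0,0,0],"hand":1}
    - {"travel":[0,0,0],"rot":[0,0,0],"hand":1}

```text
clock: 20.35
position: [417.5, -198.6, -8.7]
ee_rot: [-0.558, 0.83, 0.001, -0.001]
contact_force: [-0.2, -0.3, -0.1]
gripper_width: 85.6
grasp_force: 0.0
```

>>> servo_tool:
  motion:
    - {"travel":[0,0,0],"rot":[0,0,0],"hand":0}
    - {"travel":[0,0,0],"rot":[0,0,0],"hand":0}
    - {"travel":[0,0,0],"rot":[0,0,0],"hand":0}
    - {"travel":[0,0,0],"rot":[0,0,0],"hand":0}
    - {"travel":[0,0,0],"rot":[0,0,0],"hand":0}
    - {"travel":[0,0,0],"rot":[0,0,0],"hand":0}
    - {"travel":[0,0,0],"rot":[0,0,0],"hand":0}
    - {"travel":[0,0,0],"rot":[0,0,0],"hand":0}

```text
clock: 21.02
position: [418.8, -199.3, -6.6]
ee_rot: [-0.558, 0.83, -0.001, 0.001]
contact_force: [-0.1, 1.4, 7.0]
gripper_width: 48.0
grasp_force: 62.8
```

```bash
python3 plan.py 418.5 -199 80 -72.8
```

```text
yaw -112.2 rotz -0.1095 travel [-0.0016  0.0007 -0.3464] rows>= 3.0 tilt 0.15
```

>>> servo_tool:
  motion:
    - {"travel":[0,0,-0.1],"rot":[0,0,0],"hand":0}
    - {"travel":[0,0,-0.12],"rot":[0,0,0],"hand":0}
    - {"travel":[0,0,-0.12],"rot":[0,0,0],"hand":0}
    - {"travel":[0,0,0],"rot":[0,0,-0.0182],"hand":0}
    - {"travel":[0,0,0],"rot":[0,0,-0.0182],"hand":0}
    - {"travel":[0,0,0],"rot":[0,0,-0.0182],"hand":0}
    - {"travel":[0,0,0],"rot":[0,0,-0.0182],"hand":0}
    - {"travel":[0,0,0],"rot":[0,0,-0.0182],"hand":0}
    - {"travel":[0,0,0],"rot":[0,0,-0.0182],"hand":0}

```text
clock: 21.77
position: [417.3, -199.2, 77.3]
ee_rot: [0.806, -0.592, -0.0, -0.0]
contact_force: [-0.2, -0.0, -0.3]
gripper_width: 47.8
grasp_force: 62.1
```

>>> servo_tool:
  motion:
    - {"travel":[-0.109,-0.09,0],"rot":[0,0,0],"hand":0}
    - {"travel":[-0.109,-0.09,0],"rot":[0,0,0],"hand":0}
    - {"travel":[-0.109,-0.09,0],"rot":[0,0,0],"hand":0}
    - {"travel":[-0.109,-0.09,0],"rot":[0,0,0],"hand":0}
    - {"travel":[-0.109,-0.09,0],"rot":[0,0,0],"hand":0}
    - {"travel":[-0.11,-0.092,0],"rot":[0,0,0],"hand":0}
    - {"travel":[0,0,0.06],"rot":[0,0,0],"hand":0}
    - {"travel":[0,0,0.06],"rot":[0,0,0],"hand":0}
    - {"travel":[0,0,0],"rot":[0,0,0],"hand":0}
    - {"travel":[0,0,0],"rot":[0,0,0],"hand":0}

```text
clock: 22.6
position: [498.3, -3.1, 46.8]
ee_rot: [0.804, -0.594, -0.001, 0.001]
contact_force: [0.5, -0.8, -0.9]
gripper_width: 48.4
grasp_force: 62.1
```

```bash
python3 held.py 50 120 45; python3 plan.py 499.5 -2.5 24.5 -72.8; python3 - <<'E'
from h import *
a,_,S=cloud("side")
cv2.imwrite("pics/e.png",cv2.resize(a[150:260,200:340,::-1],(700,550)))
E
```

```text
side (790, array([497.5,  -5.2, 494.1, -17.4]), array([76.4, 55.1]), 'ang', np.float32(13.7), 'z', array([ 59.9,  84.5, 101.3]))
top (26, array([475.3,  12.2, 473.5,  13.2]), array([16.5, 11.3]), 'ang', np.float32(20.8), 'z', array([ 94.8, 100.5, 103.6]))
[498.3  -3.1  46.8] -72.9 48.42648272292612
yaw -72.9 rotz -0.0004 travel [-0.0026 -0.001   0.0938] rows>= 1.0 tilt 0.06
```

View pics/e.png

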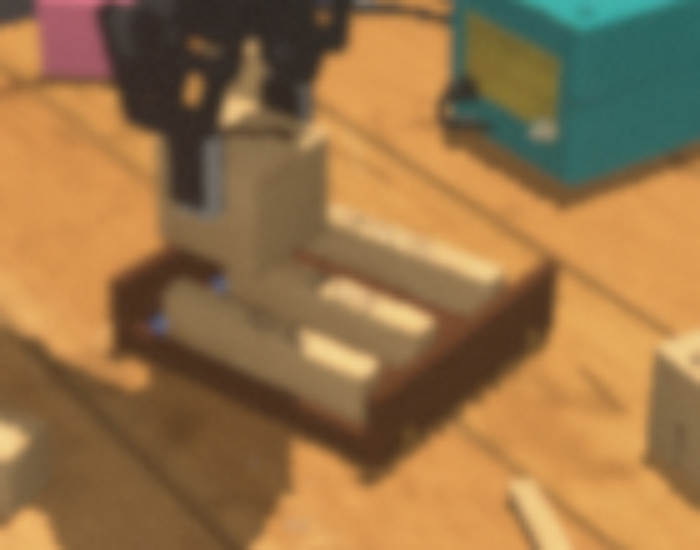

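The side view shows the burnt cube held square above the left end at about (240,200), with the sticks seated below. I'll lower and release.

>>> servo_tool:
  motion:
    - {"travel":[-0.002,0,0.04],"rot":[0,0,0],"hand":0}
    - {"travel":[0,0,0.025],"rot":[0,0,0],"hand":0}
    - {"travel":[0,0,0.012],"rot":[0,0,0],"hand":0}
    - {"travel":[0,0,0.008],"rot":[0,0,0],"hand":0}
    - {"travel":[0,0,0],"rot":[0,0,0],"hand":0}
    - {"travel":[0,0,0],"rot":[0,0,0],"hand":0}
    - {"travel":[0,0,0],"rot":[0,0,0],"hand":0}

```text
clock: 23.33
position: [499.3, -2.4, 26.3]
ee_rot: [0.804, -0.594, 0.0, -0.0]
contact_force: [-0.1, -0.9, -0.3]
gripper_width: 48.0
grasp_force: 62.1
```

```bash
python3 held.py 50 120 45; python3 plan.py 499.5 -2.5 24.5 -72.8
```

```text
side (568, array([501.5,  -2.6, 497.7, -15.7]), array([83.6, 53.7]), 'ang', np.float32(17.6), 'z', array([55.2, 76.9, 96.6]))
top (23, array([473.5,  12.9, 473.3,  13.3]), array([10.9, 12.7]), 'ang', np.float32(90.6), 'z', array([77.7, 80.6, 82.2]))
[499.3  -2.4  26.3] -72.9 48.01085015557388
yaw -72.9 rotz -0.0003 travel [ 0.0009 -0.001   0.0072] rows>= 1.0 tilt 0.04
```

>>> servo_tool:
  motion:
    - {"travel":[0,0,0.006],"rot":[0,0,0],"hand":0}
    - {"travel":[0,0,0],"rot":[0,0,0],"hand":0}
    - {"travel":[0,0,0],"rot":[0,0,0],"hand":0.85}
    - {"travel":[0,0,0],"rot":[0,0,0],"hand":0.85}
    - {"travel":[0,0,0],"rot":[0,0,0],"hand":0.85}
    - {"travel":[0,0,0],"rot":[0,0,0],"hand":0.85}
    - {"travel":[0,0,-0.08],"rot":[0,0,0],"hand":0.85}
    - {"travel":[0,0,-0.12],"rot":[0,0,0],"hand":1}
    - {"travel":[0,0,-0.08],"rot":[0,0,0],"hand":1}
    - {"travel":[0,0,0],"rot":[0,0,0],"hand":1}

```text
clock: 24.27
position: [502.1, -1.8, 98.8]
ee_rot: [0.805, -0.594, 0.003, -0.003]
contact_force: [-0.5, -0.3, 0.4]
gripper_width: 85.5
grasp_force: 0.0
```

```bash
python3 held.py 68 85 50; python3 plan.py 617.5 -182 70 -96.2
```

```text
side (445, array([497.2,  -2.9, 494.4,  -8.2]), array([51.3, 55.3]), 'ang', np.float32(108.0), 'z', array([71.2, 78.1, 79.5]))
top (69, array([482.2,  11.3, 479. ,  11.5]), array([28.9, 18.7]), 'ang', np.float32(17.5), 'z', array([75.3, 78.3, 81. ]))
[502.1  -1.8  98.8] -72.9 85.54998710395053
yaw -72.9 rotz 0.0646 travel [ 0.6637 -0.548   0.1005] rows>= 6.0 tilt 0.11
```

>>> servo_tool:
  motion:
    - {"travel":[0,0,0],"rot":[0,0,0.0162],"hand":1}
    - {"travel":[0,0,0],"rot":[0,0,0.0162],"hand":1}
    - {"travel":[0,0,0],"rot":[0,0,0.0162],"hand":1}
    - {"travel":[0,0,0],"rot":[0,0,0.016],"hand":1}

```text
clock: 24.7
position: [497.8, -2.7, 93.0]
ee_rot: [-0.666, 0.746, 0.001, -0.001]
contact_force: [0.6, 0.1, 0.0]
gripper_width: 85.5
grasp_force: 0.0
```

>>> servo_tool:
  motion:
    - {"travel":[0.111,-0.0915,0],"rot":[0,0,0],"hand":1}
    - {"travel":[0.111,-0.0915,0],"rot":[0,0,0],"hand":1}
    - {"travel":[0.111,-0.0915,0],"rot":[0,0,0],"hand":1}
    - {"travel":[0.111,-0.0915,0],"rot":[0,0,0],"hand":1}
    - {"travel":[0.111,-0.0915,0],"rot":[0,0,0],"hand":1}
    - {"travel":[0.109,-0.0915,0],"rot":[0,0,0],"hand":1}
    - {"travel":[0,0,0.08],"rot":[0,0,0],"hand":1}
    - {"travel":[0,0,0],"rot":[0,0,0],"hand":1}
    - {"travel":[0,0,0],"rot":[0,0,0],"hand":1}
    - {"travel":[0,0,0],"rot":[0,0,0],"hand":1}

```text
clock: 25.53
position: [616.7, -181.6, 73.9]
ee_rot: [-0.668, 0.744, 0.001, -0.001]
contact_force: [0.6, 0.4, 0.9]
gripper_width: 85.6
grasp_force: 0.0
```

```bash
python3 held.py 38 55 50; python3 plan.py 617.5 -182 -8 -96.2
```

```text
side (580, array([ 616.5, -183.5,  612.6, -186.5]), array([54.9, 58.9]), 'ang', np.float32(176.4), 'z', array([41.7, 46.5, 47.9]))
top (257, array([ 616.3, -172.2,  615.9, -171.6]), array([33.7, 56.6]), 'ang', np.float32(173.1), 'z', array([43.9, 47.1, 51.1]))
[ 616.7 -181.6   73.9] -96.1 85.58009870595582
yaw -96.1 rotz 0.0003 travel [ 0.0025 -0.      0.333 ] rows>= 3.0 tilt 0.04
```

>>> servo_tool:
  motion:
    - {"travel":[0.002,0,0.1],"rot":[0,0,0],"hand":1}
    - {"travel":[0,0,0.1],"rot":[0,0,0],"hand":1}
    - {"travel":[0,0,0.08],"rot":[0,0,0],"hand":1}
    - {"travel":[0,0,0.035],"rot":[0,0,0],"hand":1}
    - {"travel":[0,0,0.018],"rot":[0,0,0],"hand":1}
    - {"travel":[0,0,0],"rot":[0,0,0],"hand":1}

```text
clock: 26.13
position: [617.6, -182.3, -8.7]
ee_rot: [-0.668, 0.744, 0.0, -0.0]
contact_force: [0.1, -0.8, 0.1]
gripper_width: 85.3
grasp_force: 0.0
```

>>> servo_tool:
  motion:
    - {"travel":[0,0,0],"rot":[0,0,0],"hand":0}
    - {"travel":[0,0,0],"rot":[0,0,0],"hand":0}
    - {"travel":[0,0,0],"rot":[0,0,0],"hand":0}
    - {"travel":[0,0,0],"rot":[0,0,0],"hand":0}
    - {"travel":[0,0,0],"rot":[0,0,0],"hand":0}
    - {"travel":[0,0,0],"rot":[0,0,0],"hand":0}
    - {"travel":[0,0,0],"rot":[0,0,0],"hand":0}

```text
clock: 26.72
position: [619.0, -182.9, -6.8]
ee_rot: [-0.668, 0.744, -0.001, 0.001]
contact_force: [-0.3, 0.6, 6.5]
gripper_width: 54.8
grasp_force: 65.2
```

```bash
python3 plan.py 516.5 -58.5 85 -72.8
```

```text
yaw -96.1 rotz -0.0648 travel [-0.5965  0.2444 -0.3672] rows>= 5.0 tilt 0.2
```

>>> servo_tool:
  motion:
    - {"travel":[0,0,-0.1],"rot":[0,0,0],"hand":0}
    - {"travel":[0,0,-0.13],"rot":[0,0,0],"hand":0}
    - {"travel":[0,0,-0.13],"rot":[0,0,0],"hand":0}
    - {"travel":[0,0,0],"rot":[0,0,-0.0162],"hand":0}
    - {"travel":[0,0,0],"rot":[0,0,-0.0162],"hand":0}
    - {"travel":[0,0,0],"rot":[0,0,-0.0162],"hand":0}
    - {"travel":[0,0,0],"rot":[0,0,-0.0162],"hand":0}

```text
clock: 27.3
position: [617.1, -182.7, 81.4]
ee_rot: [0.806, -0.592, -0.0, -0.0]
contact_force: [-0.4, -1.1, 0.7]
gripper_width: 54.7
grasp_force: 64.5
```

>>> servo_tool:
  motion:
    - {"travel":[-0.12,0.049,0],"rot":[0,0,0],"hand":0}
    - {"travel":[-0.12,0.049,0],"rot":[0,0,0],"hand":0}
    - {"travel":[-0.12,0.049,0],"rot":[0,0,0],"hand":0}
    - {"travel":[-0.12,0.049,0],"rot":[0,0,0],"hand":0}
    - {"travel":[-0.116,0.049,0],"rot":[0,0,0],"hand":0}
    - {"travel":[0,0,0],"rot":[0,0,0],"hand":0}
    - {"travel":[0,0,0],"rot":[0,0,0],"hand":0}
    - {"travel":[0,0,0],"rot":[0,0,0],"hand":0}

```text
clock: 27.97
position: [515.5, -58.3, 81.6]
ee_rot: [0.805, -0.594, 0.0, -0.0]
contact_force: [-0.8, -0.0, -1.3]
gripper_width: 55.0
grasp_force: 64.6
```

```bash
python3 plan.py 516.8 -58 24.5 -72.8; python3 held.py 88 150 45; python3 plan.py 516.8 -58 24.5 -72.8;python3 - <<'E'
from h import *
a,_,S=cloud("side")
cv2.imwrite("pics/f.png",cv2.resize(a[140:260,200:340,::-1],(700,600)))
E
```

```text
yaw -72.8 rotz -0.0001 travel [ 0.0003 -0.0054  0.2285] rows>= 2.0 tilt 0.06
side (952, array([511.8, -59.7, 509.6, -72.4]), array([77. , 53.8]), 'ang', np.float32(18.0), 'z', array([ 94.7, 119.7, 136.2]))
top (66, array([497.7, -43.5, 492.5, -43.1]), array([35.3, 14. ]), 'ang', np.float32(18.7), 'z', array([125. , 134.7, 138.5]))
[515.5 -58.3  81.6] -72.8 55.02822624083163
yaw -72.9 rotz -0.0003 travel [-0.0021 -0.005   0.2272] rows>= 2.0 tilt 0.03
```

View pics/f.png

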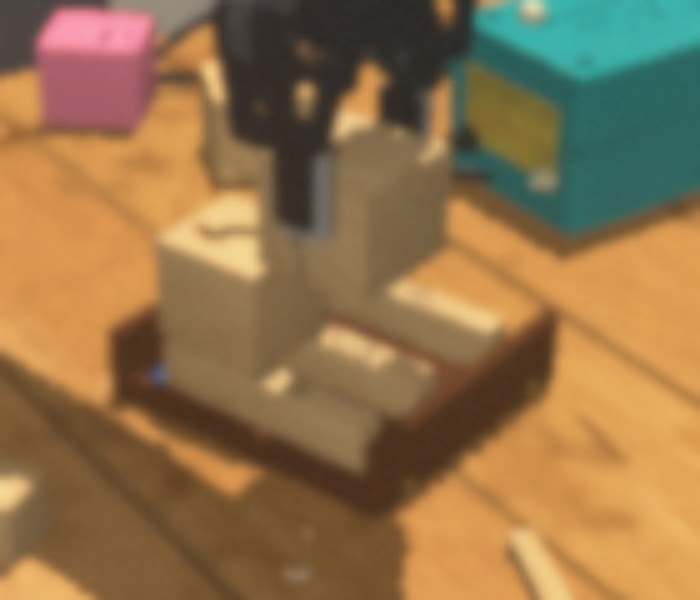

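The side view shows the pencilled cube held at (370,210), square, above the right end beside the burnt cube at (235,290). I'll lower it.

>>> servo_tool:
  motion:
    - {"travel":[0.004,-0.005,0],"rot":[0,0,0],"hand":0}
    - {"travel":[0,0,0.07],"rot":[0,0,0],"hand":0}
    - {"travel":[0,0,0.07],"rot":[0,0,0],"hand":0}
    - {"travel":[0,0,0.04],"rot":[0,0,0],"hand":0}
    - {"travel":[0,0,0.025],"rot":[0,0,0],"hand":0}
    - {"travel":[0,0,0.014],"rot":[0,0,0],"hand":0}
    - {"travel":[0,0,0],"rot":[0,0,0],"hand":0}
    - {"travel":[0,0,0],"rot":[0,0,0],"hand":0}
    - {"travel":[0,0,0],"rot":[0,0,0],"hand":0}

```text
clock: 28.87
position: [517.2, -59.0, 27.2]
ee_rot: [0.805, -0.594, 0.001, -0.001]
contact_force: [-0.2, -0.3, -0.6]
gripper_width: 55.1
grasp_force: 64.6
```

```bash
python3 held.py 50 90 45; python3 plan.py 516.8 -58 24.5 -72.8
```

```text
side (688, array([510.9, -55.7, 512.8, -69.6]), array([74.5, 66.7]), 'ang', np.float32(21.2), 'z', array([54.5, 75.5, 82. ]))
top (84, array([493.5, -36.2, 493.8, -36.6]), array([30.7, 28.9]), 'ang', np.float32(22.7), 'z', array([74.9, 79.6, 84. ]))
[517.2 -59.   27.2] -72.8 55.12884514380234
yaw -72.8 rotz -0.0001 travel [-0.0038  0.0001  0.0109] rows>= 1.0 tilt 0.09
```

>>> servo_tool:
  motion:
    - {"travel":[0,0,0.009],"rot":[0,0,0],"hand":0}
    - {"travel":[0,0,0],"rot":[0,0,0],"hand":0}
    - {"travel":[0,0,0],"rot":[0,0,0],"hand":0.9}
    - {"travel":[0,0,0],"rot":[0,0,0],"hand":0.9}
    - {"travel":[0,0,0],"rot":[0,0,0],"hand":0.9}
    - {"travel":[0,0,0],"rot":[0,0,0],"hand":0.9}
    - {"travel":[0,0,-0.07],"rot":[0,0,0],"hand":0.9}
    - {"travel":[0,0,-0.12],"rot":[0,0,0],"hand":1}
    - {"travel":[0,0,-0.15],"rot":[0,0,0],"hand":1}
    - {"travel":[0,0,-0.15],"rot":[0,0,0],"hand":1}

```text
clock: 29.8
position: [515.7, -59.2, 147.6]
ee_rot: [0.805, -0.594, -0.001, 0.001]
contact_force: [2.0, 0.6, 0.6]
gripper_width: 85.1
grasp_force: 0.0
```

>>> servo_tool:
  motion:
    - {"travel":[-0.14,0,0],"rot":[0,0,0],"hand":1}
    - {"travel":[-0.14,0,0],"rot":[0,0,0],"hand":1}
    - {"travel":[-0.14,0,0],"rot":[0,0,0],"hand":1}
    - {"travel":[-0.14,0,0],"rot":[0,0,0],"hand":1}
    - {"travel":[-0.14,0,0],"rot":[0,0,0],"hand":1}
    - {"travel":[-0.14,0,0],"rot":[0,0,0],"hand":1}
    - {"travel":[-0.14,0,0],"rot":[0,0,0],"hand":1}
    - {"travel":[0,0,0],"rot":[0,0,0],"hand":1}
    - {"travel":[0,0,0],"rot":[0,0,0],"hand":1}
    - {"travel":[0,0,0],"rot":[0,0,0],"hand":1}

```text
clock: 30.63
position: [444.0, 175.0, 146.6]
ee_rot: [0.805, -0.594, -0.0, 0.0]
contact_force: [0.3, 0.3, 1.2]
gripper_width: 85.4
grasp_force: 0.0
```

```bash
python3 - <<'E'
from m import *
c=np.array([531,-23.5]);t=np.radians(17.2);A=np.array([[np.cos(t),np.sin(t)],[-np.sin(t),np.cos(t)]])
D={}
for n in("top","side"):
    im,_,W=cloud(n);D[n]=im
    L=W.copy();L[...,:2]=(W[...,:2]-c)@A.T
    for nm,q,r,lo,hi in(("c1",(-26,29),27,70,90),("c2",(-26,-29),27,70,90),("s",(44,0),20,26,40)):
        m=(abs(L[...,0]-q[0])<(36 if r==27 else 14))&(abs(L[...,1]-q[1])<(29 if r==27 else 62))&(L[...,2]>lo)&(L[...,2]<hi);P=L[m]
        if len(P)>8:print(n,nm,cv2.minAreaRect(P[:,:2].astype(np.float32)),np.median(P[:,2]))
    print(n,"slat",rect(W,(512,-190),50,5 if n=="top" else 4,12),"plain",rect(W,(623.7,183.5),45,35,60))
cv2.imwrite("pics/g.png",np.hstack([cv2.resize(D["side"][150:260,200:340,::-1],(450,400)),cv2.resize(D["top"][160:250,240:320,::-1],(350,400))]))
E
```

```text
top c1 ((-26.430086135864258, 30.356014251708984), (49.18978500366211, 53.23566818237305), 0.15813568234443665) 78.59444186692916
top c2 ((-26.022443771362305, -29.088560104370117), (56.50838088989258, 52.643463134765625), 0.9111352562904358) 78.90945926378888
top s ((43.3121337890625, -0.35784912109375), (14.236092567443848, 103.78739929199219), 0.8741823434829712) 31.294286462595696
top slat (127, array([ 519. , -190. ,  512.1, -191.2]), array([85.3, 83.2]), 'ang', np.float32(38.9), 'z', array([ 5.3,  7.9, 10.8])) plain (352, array([623.8, 183.9, 622.5, 183.4]), array([50.9, 50.4]), 'ang', np.float32(69.0), 'z', array([42.8, 45.8, 49.3]))
side c1 ((-25.794103622436523, 29.548370361328125), (54.87101745605469, 50.23041534423828), 89.98925018310547) 78.17271271055128
side c2 ((-25.783952713012695, -30.172313690185547), (58.27402877807617, 52.88768005371094), 1.1913970708847046) 78.17690076582666
side s ((43.47097396850586, -39.06098937988281), (16.42702865600586, 29.65460968017578), 5.211416244506836) 31.097752794836772
side slat (190, array([ 512.9, -191.2,  511.6, -193.6]), array([84.1, 11.2]), 'ang', np.float32(68.6), 'z', array([5.7, 7.1, 8.4])) plain (236, array([624.1, 183.8, 620.3, 176.7]), array([55.5, 49. ]), 'ang', np.float32(69.5), 'z', array([38.2, 45.6, 47.3]))
```

View pics/g.png

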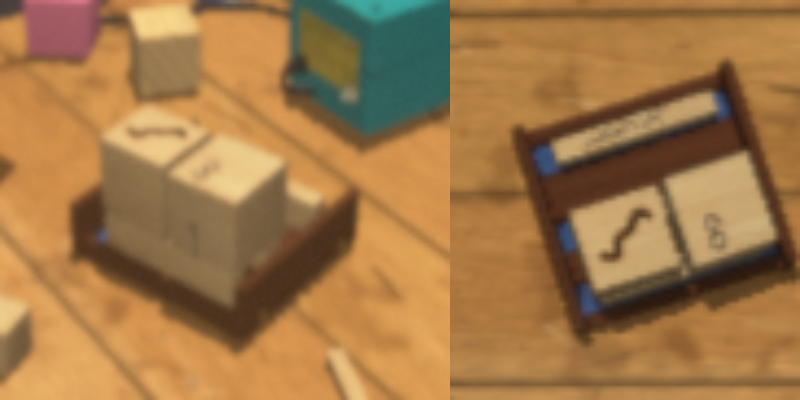

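Both views show the cubes square on the front two sticks, the wavy one on the left at (630,240) and the pencilled one on the right at (725,215). The third stick lies in the back groove at (640,130), and the look-alikes have not moved. I'll hand the job in.

```bash
python3 -c "
from bench import job_done;print(job_done())"
```

```text
the job is handed in; nothing more can be done
None
```

The job is handed in after about 31 s of arm time: the camera check beforehand showed a stick seated in each groove, the burnt cube left and the pencilled cube right within about 1.5 mm of their places, and the look-alikes unmoved; no verdict came back.

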